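# Date-code three sauce-cup lids on the x-y slide

## Robot

A 7-joint arm with a two-finger parallel gripper is mounted at the origin on the work surface. World frame = base frame: x ahead of the robot, y to its left, z up, the work surface at z = 0. Lengths are in m, angles in rad, forces in N, time in s.
With the tool pointing down it reaches from about 0.35 to 0.9 m from the base axis. Payload 8.1 kg.
Tool frame: the origin (TCP) lies at the very end of the fingers, on their centre line; the grasp point (between the pads) lies arm.hold_point_z behind it (arm.hold_point_z is the distance from the TCP to the grasp point, in m); z points along the fingers, y is the line along which they close (so a half turn about z gives the same grasp; the last joint's range is limited). The gripper opens to 92 mm and grips with 3 to 60 N. Pads are 19 mm wide; open, the fingers measure 130 mm over their backs; the gripper's body (75 mm by 190 mm) begins 47 mm behind the grasp point.
Start: joints at [1.092, 0.434, 0.025, 1.573, -0.012, 1.134, -0.075], TCP at [0.229, -0.581, 0.227] pointing down, gripper open.
Joint ranges: [-2.62, 2.62], [-0.44, 2.09], [-1.27, 1.32], [0.08, 2.57], [-1.32, 4.46], [0.12, 2], [-2.74, 2.74]. Speed limits (rad/s): [2.22, 2.22, 3.01, 3.01, 3.14, 3.14, 3.14].

## Interface

Orientations are given as a rotation vector (axis times angle).
In Python, from cell import arm, vision, job, cut_out gives the robot as it stands. The module is installed in compiled form; this text tells all that it offers.
- The arm moves only by the tool play_rows, never from a script. Its argument "increments" is text: rows parted by semicolons, each of 5 numbers parted by spaces: the shift along the tool's x, y, z in cm, then the turn about the tool's z in degrees, then the opening, from -1 (shut) to 1 (fully open), so that 0 is half open. A call has 1 to 5 rows; each row shifts and turns the commanded pose from where the row before left it, along the tool's axes as they then stand; what a row does not reach is not made up. A row lasts 1/12 s, in which the tool goes at most 41.7 mm and 7.16 degrees, less where a joint would pass 70% of its speed; a pose out of reach is approached as far as the arm can. A call is refused whole if a number of a shift passes 4.17 or a number of a turn 7.16, either way. A call with a gripper value outside its range is refused whole. The fingers move at their own pace and stop on an object; "grip_force" is the grip in N (left out, the last holds). Time passes only in rows, so rows that do not move let the fingers close. It gives the time, the measured TCP pose, the force, the opening and the grip force at its end, in the units of the state.
- arm.observe(): the state, without advancing time (a new reading comes with each control period).
- vision.get_image(name): name is "scene" or "top"; returns a dict with "frame" (384x512x3 uint8, red, green, blue), "z_map" (384x512 float32, m along the optical axis (not along the pixel's ray), 0 where there is no reading), "mtx" (3x3 intrinsics, pixels), "cam_to_world" (4x4, takes a point from camera to world coordinates). Camera axes: x right, y up, looking along -z (the intrinsics and any distortion apply to the point x, -y, -z); pixel columns grow to the right and rows downward; lengths in m; the calibration is good to about 2 mm. A picture is of the moment at which its call begins.
- job.sign_off(): hands the job in; it is judged then, once.
Trained networks look in a picture, given as the dict that the camera call returned (one of the last four; its "shot" number tells which), for a name from the list of things; names that differ only in an ending like _2 or _b are one class to them, and where a whole thing is asked for, a point or a joint stands for the part that bears it (a point fixed in the world has none). Each returns a list of dicts, best first, with "confidence" (0 to 1); they miss things now and then, are a little off and sometimes report something else, mostly with a low value. They report only what shows in the picture. A call takes as long as a camera call. They do not tell look-alikes from the thing itself.
- cut_out(query, picture): "mask" (384x512 bool, what is visible of it) and "point" ([row, column] in pixels, amid what is visible of it).
The state is a dict: "clock": time; "joints": joint angles; "dq": joint speeds; "joint_efforts": joint torques, N m; "position": TCP position; "ee_rot": TCP orientation; "force": force on the tool from outside, world axes, zero at the start; "ft_torque": the same for the moment, N m; "width": opening from 0.0 (shut) to 1.0 (fully open); "gripper_force": force on a finger pad.
Only numpy, scipy, OpenCV 4.12 (cv2) and the standard library are available. Lean on these libraries where they do the work, as an engineer would, in place of code of your own. Each camera call takes 0.05 s, during which the arm holds its last target. There are 200 camera calls.

## Task

Set the cup rack down on the carrier of the x-y slide without dropping it, then move the carrier so that the coder's fixed pointer stands over the centre of the large round lid, then the medium round lid, then the small round lid, keeping still for a full second at each; the square lid is not coded. Finish with the carrier drawn fully back out towards the robot, the rack still seated on it with all four cups, and let go. Nothing may touch the coder, its pointer or its clear guard, and the jar, the bottle and the boxes stay where they are.

Things in the scene. Friction and masses are not known exactly. Their poses are not given: they have to be found in the camera images.
- slide_base: fixed grey base of the x-y slide, 400 x 200 mm, 20 mm high; its x axis is the direction of the cross slide's travel (away from the robot), y the carrier's travel
- cross_slide (a joint): travel of the cross slide along the base's x, 0 to 0.19 m; 0 = drawn fully out towards the robot (loading place), larger = in under the coder; stays where it is left, about 1.5 N of friction
- carrier (a joint): travel of the carrier along the base's y on the cross slide, -0.085 to 0.085 m, 0 = centred; stays where it is left, about 1.5 N of friction; it cannot turn
- seat (a point): centre of the carrier's nest at the top of its two narrow bars (each 14 mm wide, along x, 100 mm apart, tops 60 mm above the table), where the rack's underside rests; axes parallel to the base's. Corner lips around the nest, 132 mm apart inside, rise 12 mm above the bars. Moves with the carrier
- handle (a point): grip point on the carrier's black handle, 60 mm up along a bar 80 mm long, 16 mm thick (along y) and 20 mm deep, which rises from the carrier's robot-side edge and leans 35 degrees back towards the robot; the point lies 86 mm above the table and 122 mm from the nest centre on the robot's side. Grip it across y, with the tool tilted (back towards the robot) because of the guard above
- coder: fixed coder stand beside the slide, axes parallel to the base's; origin on the table right under the pointer. Column 45 x 35 mm, 350 mm tall, 230 mm to the left (+y) and 30 mm beyond, on a 120 x 70 mm foot; cross arm at 315 to 350 mm to a head 60 x 50 mm above the pointer from 275 mm height, with a 20 mm collar down to 230 mm
- guard_edge (a point): middle of the robot-side edge of the coder's clear horizontal guard plate, at its underside, 270 mm above the table; the plate is 170 mm wide (y) and reaches from this edge to 60 mm beyond the pointer (155 mm); it hangs over the handle while coding and comes close to the rack's middle while loading
- pointer_tip (a point): lower tip of the coder's vertical pointer, a steel rod 6 mm in diameter hanging from the head; the tip is 112 mm above the table, 8 mm above the lids of a seated rack
- rack: loose dark steel cup rack, plate 124 x 124 x 20 mm with four blind wells 34 mm wide and 16 mm deep at (+-29, +-29) mm; origin at the centre of its underside, z up. Central handle fin 12 mm thick (y) and 32 mm long (x), from 60 to 95 mm above the underside, on a 12 x 12 mm post; it stands 51 mm above the lids and so cannot pass under the pointer: go round it. About 0.6 kg with the cups
- cup_large_lid (a point): centre of the top of the large round lid, 54 mm in diameter; the lid is 6 mm thick
- cup_medium_lid (a point): centre of the top of the medium round lid, 42 mm in diameter
- cup_small_lid (a point): centre of the top of the small round lid, 30 mm in diameter
- cup_large: loose sauce cup with a flat white round 54 mm lid standing in one of the rack's four wells (which one varies; each well holds one cup); foot 31 mm in diameter, 40 mm tall; origin at the centre of its underside, z up
- cup_medium: loose sauce cup with a flat white round 42 mm lid standing in one of the rack's four wells (which one varies; each well holds one cup); foot 31 mm in diameter, 40 mm tall; origin at the centre of its underside, z up
- cup_small: loose sauce cup with a flat white round 30 mm lid standing in one of the rack's four wells (which one varies; each well holds one cup); foot 31 mm in diameter, 40 mm tall; origin at the centre of its underside, z up
- cup_square: loose sauce cup with a flat white square 38 x 38 mm lid standing in one of the rack's four wells (which one varies; each well holds one cup); foot 31 mm in diameter, 40 mm tall; origin at the centre of its underside, z up
- jar: bystander: amber glass jar with a red cap, 76 mm in diameter, 120 mm tall; origin at its foot
- bottle: bystander: amber bottle, 60 mm in diameter, 190 mm tall; origin at its foot
- meal_boxes: bystander: two stacked white meal boxes, 106 x 136 mm, 90 mm tall; origin at the centre of the underside
Things that resemble listed ones, but are neither listed nor needed, are in the scene too. Leave any black or orange look-alike of the cup_large alone.

How it is judged:
On the way, in this order (a step that is already met when the one before it is completed fails the run):
1. rack seated on the carrier and let go (horizontal distance between rack and seat below 0.007 m and z of rack in the frame of seat between -0.004 and 0.004 m and angle between rack's own z axis and vertical below 0.05 rad and contact force between the fingers and rack below 0.1 N), for 0.3 s.
2. carrier holds the large lid still under the pointer, rack seated (horizontal distance between cup_large_lid and pointer_tip below 0.005 m and linear speed of cup_large below 0.012 m/s and horizontal distance between rack and seat below 0.007 m and z of rack in the frame of seat between -0.004 and 0.004 m and angle between rack's own z axis and vertical below 0.05 rad), for 0.7 s.
3. carrier holds the medium lid still under the pointer, rack seated (horizontal distance between cup_medium_lid and pointer_tip below 0.005 m and linear speed of cup_medium below 0.012 m/s and horizontal distance between rack and seat below 0.007 m and z of rack in the frame of seat between -0.004 and 0.004 m and angle between rack's own z axis and vertical below 0.05 rad), for 0.7 s.
4. carrier holds the small lid still under the pointer, rack seated (horizontal distance between cup_small_lid and pointer_tip below 0.005 m and linear speed of cup_small below 0.012 m/s and horizontal distance between rack and seat below 0.007 m and z of rack in the frame of seat between -0.004 and 0.004 m and angle between rack's own z axis and vertical below 0.05 rad), for 0.7 s.
At the end, for the whole second after the job is handed in: The cross slide is within 20 mm of fully out, the rack is at rest in the nest (centre within 7 mm, flat on the bars, within 3 degrees), released, and all four cups stand upright in its wells (all of step 1 and angle between each of cup_large, cup_medium, cup_small, cup_square's own z axis and vertical below 0.2 rad and z of each of cup_large, cup_medium, cup_small, cup_square in the frame of rack below 0.008 m and value of joint cross_slide below 0.02 m and linear speed of rack below 0.02 m/s and contact force between the fingers and anything else below 0.1 N); the robot touches nothing.
It fails at once if something touches the coder, its pointer or guard (contact force between anything else and coder above 1 N).
It fails at once if the rack is dropped (contact force between the fingers and rack below 0.05 N and linear speed of rack above 0.45 m/s and z of rack in the frame of seat above 0.004 m).
It fails at once if a cup is tipped out of the rack (z of any of cup_large, cup_medium, cup_small, cup_square in the frame of rack above 0.02 m).
It fails at once if a bystander is disturbed (distance of any of jar, bottle, meal_boxes from where it was at the start of the episode above 0.025 m).
It also fails if it takes over 64 s, if anything falls off the work surface, if the arm or the gripper's body presses on something with over 40 N, if the wrist force passes 120 N, or if a joint passes its speed limit or range.

## Working session

There is one attempt and no reset: what is moved stays moved. The work goes in short steps, Python scripts to look and compute and a tool call to move; the robot and the scene stay as the last step left them, time stands still between calls to the robot, and variables do not carry over. Pictures are saved under pics/ and viewed, at most 10 in all, crops included, and the job is handed in when it is done.

Besides the shell and the picture viewer there is one more tool, called after "Call:" as name(argument=value, ...) on one line, values as JSON. play_rows: Moves the arm, as the interface text tells. Its arguments: {"type":"object","properties":{"increments":{"type":"string"},"grip_force":{"type":"number"}},"required":["increments"]}

```bash
mkdir -p pics; cat > h.py <<'E'
import numpy as np, cv2
from cell import arm, vision, job, cut_out
def w(p,rows,cols):
    rows=np.asarray(rows);cols=np.asarray(cols)
    z=p["z_map"][rows,cols];K=p["mtx"]
    x=(cols-K[0,2])/K[0,0]*z;y=(rows-K[1,2])/K[1,1]*z
    P=np.stack([x,-y,-z,np.ones_like(z)],-1)@p["cam_to_world"].T
    return P[...,:3],z>0
E
python3 - <<'E'
from h import *
s=arm.observe();print(s,arm.hold_point_z)
for n in("scene","top"):
    p=vision.get_image(n);cv2.imwrite(f"pics/{n}0.png",p["frame"][:,:,::-1]);np.savez(f"{n}0.npz",**{k:p[k] for k in("frame","z_map","mtx","cam_to_world")})
    print(n,p["cam_to_world"].round(3).tolist(),p["mtx"].round(1).tolist())
    for q in["rack","slide_base","handle","seat","coder","guard_edge","pointer_tip","cup_large_lid","cup_medium_lid","cup_small_lid","cup_square","jar","bottle","meal_boxes"]:
        for d in cut_out(q,p)[:3]:
            m=d["mask"];r,c=np.nonzero(m);P,ok=w(p,r,c);P=P[ok]
            print(q,round(d["confidence"],2),np.round(d["point"]).tolist(),m.sum(),np.median(P,0).round(3),P.min(0).round(3),P.max(0).round(3))
E
```

```text
{'clock': 0.0, 'joints': array([ 1.09239461,  0.43523659,  0.02499056,  1.57409089, -0.01157089,
        1.13400737, -0.07511425]), 'dq': array([-0.00024928, -0.00030794,  0.00013494, -0.000531  , -0.00108323,
       -0.00111254, -0.00092806]), 'joint_efforts': array([-1.18067906e-04, -6.67853308e+01,  9.85243320e-01, -3.14461040e+01,
       -6.04958902e-02,  4.27199935e-02,  1.69178770e-04]), 'position': array([ 0.22912642, -0.58093556,  0.22593914]), 'ee_rot': array([-3.08482188e+00, -5.86420147e-01,  7.41236752e-04]), 'force': array([-0.54026127,  0.70320585, -0.46178168]), 'ft_torque': array([-0.00428052,  0.05132972,  0.00087948]), 'gripper_force': 0.0, 'width': 0.9998021126025736} 0.0188
scene [[0.476, -0.467, 0.745, 1.372], [0.879, 0.262, -0.398, -0.41], [-0.01, 0.845, 0.535, 0.791], [0.0, 0.0, 0.0, 1.0]] [[416.5, 0.0, 252.6], [0.0, 416.5, 188.5], [0.0, 0.0, 1.0]]
rack 0.79 [271.0, 164.0] 969 [ 0.537 -0.23   0.019] [ 0.425 -0.305 -0.003] [ 0.58  -0.148  0.096]
slide_base 0.75 [252.0, 287.0] 7864 [0.635 0.078 0.013] [ 0.377 -0.045 -0.004] [0.81  0.271 0.27 ]
slide_base 0.55 [24
[... 3475 characters left out ...]
0.05 ]
cup_square 0.56 [192.0, 362.0] 154 [ 0.516 -0.261  0.044] [ 0.495 -0.284  0.022] [ 0.536 -0.243  0.048]
cup_square 0.23 [212.0, 353.0] 117 [ 0.46  -0.236  0.043] [ 0.446 -0.253  0.01 ] [ 0.475 -0.223  0.05 ]
jar 0.86 [129.0, 339.0] 845 [ 0.687 -0.17   0.118] [ 0.66  -0.225 -0.005] [ 0.771 -0.14   0.126]
bottle 0.85 [187.0, 120.0] 644 [0.517 0.41  0.126] [0.491 0.394 0.006] [0.549 0.446 0.196]
bottle 0.64 [176.0, 224.0] 2450 [0.562 0.142 0.044] [0.429 0.069 0.001] [0.647 0.217 0.11 ]
bottle 0.45 [201.0, 350.0] 1187 [ 0.494 -0.22   0.021] [ 0.42  -0.307 -0.005] [ 0.577 -0.145  0.099]
meal_boxes 0.69 [137.0, 395.0] 2265 [ 0.674 -0.348  0.09 ] [ 0.614 -0.442 -0.003] [ 0.763 -0.279  0.097]
```

View pics/scene0.png

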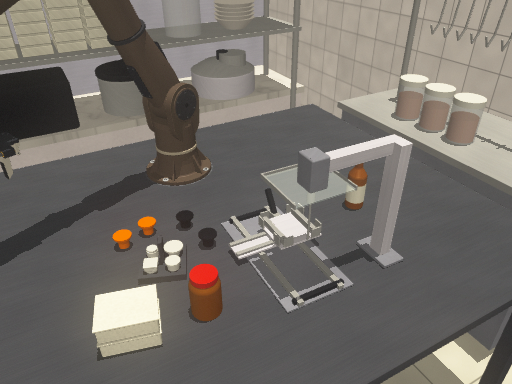

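View pics/top0.png

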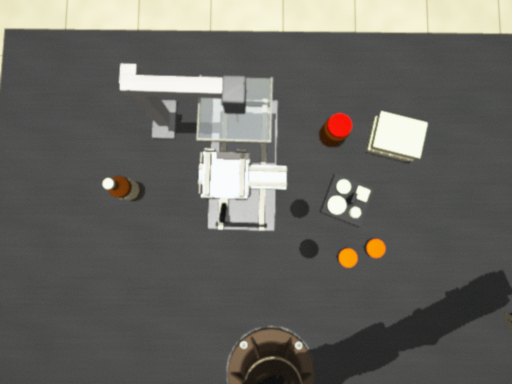

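```bash
python3 - <<'E'
import cv2,numpy as np
t=cv2.imread("pics/top0.png");s=cv2.imread("pics/scene0.png")
cv2.imwrite("pics/c1.png",cv2.resize(t[60:240,190:400],None,fx=3.3,fy=3.3,interpolation=cv2.INTER_CUBIC))
cv2.imwrite("pics/c2.png",cv2.resize(s[140:310,100:370],None,fx=2.9,fy=2.9,interpolation=cv2.INTER_CUBIC))
E
python3 - <<'E'
import sys;sys.path.insert(0,'.')
from h import *
p=dict(np.load('top0.npz'));R,C=np.mgrid[0:384,0:512];P,ok=w(p,R,C)
h=cv2.cvtColor(p["frame"],cv2.COLOR_RGB2HSV)
def sel(x0,x1,y0,y1,z0,z1): return ok&(P[...,0]>x0)&(P[...,0]<x1)&(P[...,1]>y0)&(P[...,1]<y1)&(P[...,2]>z0)&(P[...,2]<z1)
def rect(m,n):
    q=P[m];r=cv2.minAreaRect((q[:,:2]*1000).astype(np.float32));print(n,len(q),q[:,2].mean().round(4),np.round(r[0],1),np.round(r[1],1),round(r[2],1))
rect(sel(.4,.6,-.32,-.13,.075,.11),"fin")
rect(sel(.4,.6,-.32,-.13,.012,.11),"rack all")
rect(sel(.35,.82,-.02,.24,.012,.03),"base top")
rect(sel(.35,.82,-.02,.24,.054,.08),"carrier")
rect(sel(.35,.82,-.02,.24,.04,.054),"cross")
rect(sel(.35,.62,-.02,.24,.08,.13),"handle")
rect(sel(.55,.9,-.02,.28,.26,.285),"guard")
rect(sel(.55,.9,-.02,.28,.34,.37),"head+arm")
lid=sel(.4,.6,-.32,-.13,.036,.056)&(h[...,2]>150)
n,l,st,ce=cv2.connectedComponentsWithStats(lid.astype(np.uint8))
for i in range(1,n):
    if st[i,4]>20:rect(l==i,f"lid{i} {ce[i].round(1)}")
E
```

```text
fin 68 0.092 [ 498.1 -221.9] [12.4 31.3] 71.2
rack all 1761 0.033 [ 498.7 -222.3] [124.9 125. ] 69.3
base top 1185 0.022 [603.8  99.9] [239.8 391.3] 89.9
carrier 667 0.0641 [543.5 141. ] [141.3 187.8] 88.8
cross 1588 0.0434 [555.1 140.5] [140.6 162.2] 88.7
handle 71 0.0982 [444.8 143.2] [36.3 14.7] 3.2
guard 3431 0.2764 [689.3 103.5] [171.2 156.4] 88.7
head+arm 1905 0.3536 [708.6 179.3] [202.7  59.9] 87.9
lid1 [342.9 185.9] 160 0.0445 [ 535.8 -205. ] [39.5 39.4] 60.1
lid2 [362.3 193. ] 156 0.0443 [ 515.3 -260.3] [38.5 37.7] 70.6
lid3 [336.2 204.4] 270 0.0443 [ 481.5 -184.6] [51.  51.7] 45.3
lid4 [354.6 211.8] 101 0.0431 [ 459.8 -238.6] [30.8 29.2] 44.7
```

View pics/c1.png

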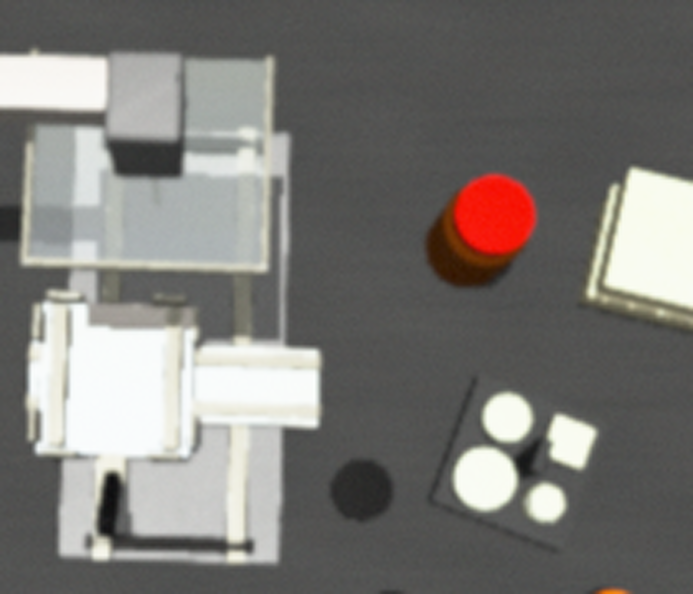

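View pics/c2.png

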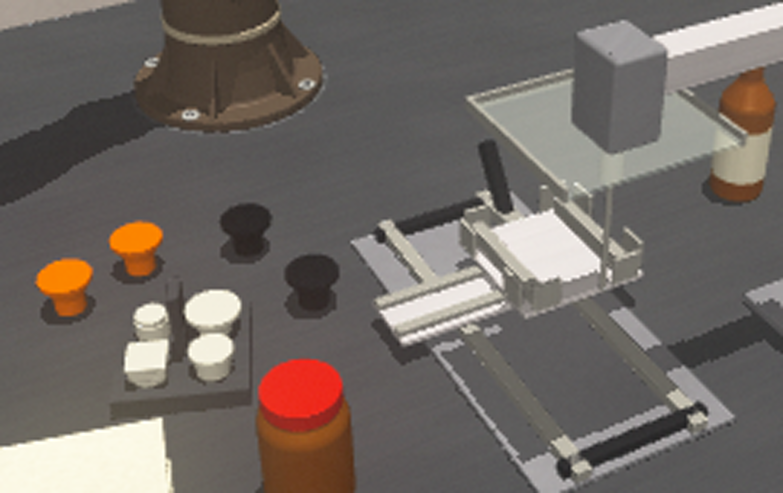

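```bash
cat >> h.py <<'E'
from scipy.spatial.transform import Rotation as Ro
def yaw(s): # world yaw of tool y, deg
    y=Ro.from_rotvec(s["ee_rot"]).as_matrix()[:,1];return np.degrees(np.arctan2(y[1],y[0]))
def to(target,ydeg=None,s=None):
    """cm in tool axes after the turn (deg, + about tool z)"""
    s=s or arm.observe();a=yaw(s);t=0
    if ydeg is not None: t=(a-ydeg)
    b=np.radians(a-t);y=np.array([np.cos(b),np.sin(b),0]);x=np.array([-y[1],y[0],0])*-1
    z=np.array([0,0,-1]);x=np.cross(y,z)
    d=np.array(target)-s["position"]
    print("pos",s["position"].round(4),"yaw_y",round(a,1),"turn",round(t,1),"shift cm",(np.array([d@x,d@y,d@z])*100).round(2),"w",round(s["width"],2),"t",round(s["clock"],2))
E
python3 - <<'E'
from h import *
def load(n):
    p=dict(np.load(n+'0.npz'));R,C=np.mgrid[0:384,0:512];P,ok=w(p,R,C);return p,P,ok
def sel(P,ok,x0,x1,y0,y1,z0,z1): return ok&(P[...,0]>x0)&(P[...,0]<x1)&(P[...,1]>y0)&(P[...,1]<y1)&(P[...,2]>z0)&(P[...,2]<z1)
def rect(q,n):
    r=cv2.minAreaRect((q[:,:2]*1000).astype(np.float32));print(n,len(q),q[:,2].mean().round(4),np.round(r[0],1),np.round(r[1],1),round(r[2],1),np.round(cv2.boxPoints(r).tolist(),0).tolist())
for n in("top","scene"):
    p,P,ok=load(n)
    rect(P[sel(P,ok,.475,.66,.05,.24,.056,.08)],n+" nest+lips")
    rect(P[sel(P,ok,.475,.66,.05,.24,.064,.08)],n+" lips")
    rect(P[sel(P,ok,.48,.65,-.08,.055,.03,.08)],n+" rail")
    rect(P[sel(P,ok,.38,.8,-.08,.24,.015,.026)],n+" base")
    rect(P[sel(P,ok,.4,.47,.08,.2,.07,.12)],n+" handle")
    q=P[sel(P,ok,.67,.74,.07,.14,.108,.262)];print(n,"pointer",len(q),np.median(q,0) if len(q) else "", q[:,2].min() if len(q) else "")
to([.498,-.222,.20],-110.7)
E
```

```text
top nest+lips 624 0.064 [556.5 140.5] [141.2 162.1] 89.0 [[474.0, 71.0], [636.0, 68.0], [639.0, 210.0], [477.0, 213.0]]
top lips 207 0.0711 [566.6 140.5] [141.3 141.7] 88.8 [[494.0, 71.0], [636.0, 68.0], [639.0, 210.0], [497.0, 213.0]]
top rail 439 0.0343 [539.3 -11.5] [116.7 131.1] 0.5 [[480.0, 53.0], [482.0, -78.0], [598.0, -77.0], [597.0, 55.0]]
top base 695 0.021 [538.4  87.5] [255.8 259.2] 89.1 [[407.0, -38.0], [666.0, -42.0], [670.0, 213.0], [411.0, 217.0]]
top handle 89 0.0935 [448.  142.9] [16.1 42.5] 90.0 [[427.0, 135.0], [469.0, 135.0], [469.0, 151.0], [427.0, 151.0]]
top pointer 0  
scene nest+lips 546 0.0627 [558.2 137.6] [145.  165.7] 89.0 [[474.0, 66.0], [640.0, 64.0], [642.0, 209.0], [477.0, 211.0]]
scene lips 180 0.0691 [567.9 137.2] [144.4 146.3] 89.0 [[494.0, 66.0], [640.0, 64.0], [642.0, 208.0], [496.0, 211.0]]
scene rail 293 0.0335 [550.9 -20.1] [168.4  90.4] 61.8 [[471.0, -73.0], [551.0, -116.0], [630.0, 33.0], [551.0, 75.0]]
scene base 1299 0.0196 [601.8  37.4] [235.8 396.3] 89.7 [[403.0, -80.0], [799.0, -81.0], [801.0, 154.0], [404.0, 156.0]]
scene handle 89 0.0884 [449.2 140.7] [40.7 18.6] 2.9 [[428.0, 149.0], [429.0, 130.0], [470.0, 132.0], [469.0, 151.0]]
scene pointer 85 [0.70910585 0.09951411 0.16783444] 0.11320219736801618
pos [ 0.2293 -0.5814  0.2267] yaw_y -68.5 turn 42.2 shift cm [ 12.43 -43.12   2.67] w 0.99 t 1.5
```

Call:
play_rows(increments="0 0 0 7 1;0 0 0 7 1;0 0 0 7 1;0 0 0 7 1;0 0 0 7 1")

```text
clock: 1.92
position: [0.2294, -0.5814, 0.2268]
ee_rot: [3.119, -0.378, 0.0]
force: [-0.5, -0.3, -0.3]
width: 1.002
gripper_force: 0.0
```

Call:
play_rows(increments="0 0 0 7.1 1;1 -3.5 0.2 0 1;1 -3.5 0.2 0 1;1 -3.5 0.2 0 1;1 -3.5 0.2 0 1")

```text
clock: 2.33
position: [0.3167, -0.4631, 0.2187]
ee_rot: [3.091, -0.562, 0.0]
force: [0.6, 0.0, 0.0]
width: 0.999
gripper_force: 0.0
```

Call:
play_rows(increments="1 -3.5 0.2 0 1;1 -3.5 0.2 0 1;1 -3.5 0.2 0 1;1 -3.5 0.2 0 1;1 -3.5 0.2 0 1")

```text
clock: 2.75
position: [0.4252, -0.3166, 0.2089]
ee_rot: [3.091, -0.561, 0.001]
force: [0.2, -0.2, -0.6]
width: 0.998
gripper_force: 0.0
```

Call:
play_rows(increments="1 -3.5 0.2 0 1;1 -3.5 0.2 0 1;0 0 0 0 1;0 0 0 0 1")

```text
clock: 3.08
position: [0.469, -0.2573, 0.2046]
ee_rot: [-3.092, 0.553, -0.0]
force: [-0.7, -1.4, -0.1]
width: 0.999
gripper_force: 0.0
```

```bash
python3 -c "
from h import *
to([.498,-.222,.060],-110.7)"
```

```text
pos [ 0.469  -0.2573  0.2046] yaw_y -110.3 turn 0.4 shift cm [ 1.46 -4.32 14.46] w 1.0 t 3.08
```

Call:
play_rows(increments="0.73 -2.16 1 0.4 1;0.73 -2.16 2.5 0 1;0 0 3 0 1;0 0 3 0 1;0 0 2.5 0 1")

```text
clock: 3.5
position: [0.4957, -0.2255, 0.0832]
ee_rot: [3.088, -0.573, -0.001]
force: [-0.4, 0.1, 0.3]
width: 0.999
gripper_force: 0.0
```

Call:
play_rows(increments="0 0 1.3 0 1;0 0 1 0 1;0 0 0.1 0 1")

```text
clock: 3.75
position: [0.4951, -0.2253, 0.0592]
ee_rot: [3.088, -0.574, -0.004]
force: [-0.7, 0.3, 0.1]
width: 1.001
gripper_force: 0.0
```

```bash
python3 -c "
from h import *
to([.498,-.222,.060],-110.7)
p=vision.get_image('scene');cv2.imwrite('pics/s1.png',cv2.resize(p['frame'][150:330,80:260,::-1],None,fx=3,fy=3))"
```

```text
pos [ 0.4951 -0.2253  0.0592] yaw_y -111.1 turn -0.4 shift cm [ 0.15 -0.42 -0.08] w 1.0 t 3.75
```

View pics/s1.png

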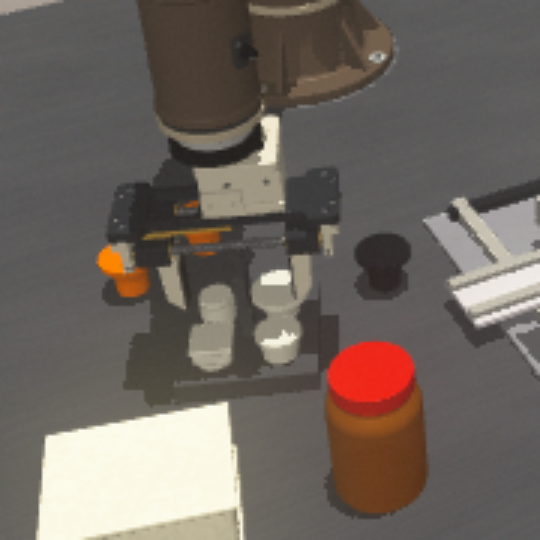

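Call:
play_rows(increments="0.15 -0.42 0 0 1;0 0 0 0 0.3;0 0 0 0 -1;0 0 0 0 -1;0 0 0 0 -1", grip_force=30)

```text
clock: 4.22
position: [0.4998, -0.2211, 0.0613]
ee_rot: [3.089, -0.572, 0.002]
force: [0.3, -1.0, 0.5]
width: 0.759
gripper_force: 0.0
```

Call:
play_rows(increments="0 0 0 0 -1;0 0 0 0 -1;0 0 0 0 -1;0 0 -0.3 0 -1;0 0 -0.7 0 -1")

```text
clock: 4.63
position: [0.4989, -0.2208, 0.0704]
ee_rot: [-3.089, 0.572, 0.003]
force: [1.2, -0.6, 0.5]
width: 0.401
gripper_force: 0.0
```

```bash
python3 -c "
from h import *
s=arm.observe();print(s['force'],s['gripper_force'],s['width']);to([.44,-.12,.17],88.75)"
```

```text
[ 1.23397384 -0.62981656  0.47386295] 0.0 0.4009435142934974
pos [ 0.4989 -0.2208  0.0704] yaw_y -111.0 turn -199.7 shift cm [ 6.11  9.95 -9.96] w 0.4 t 4.63
```

Call:
play_rows(increments="0 0 0.5 0 -1;0 0 0.5 0 -1;0 0 0 0 -1;0 0 0 0 -1;0 0 0 0 -1")

```text
clock: 5.05
position: [0.4987, -0.2208, 0.06]
ee_rot: [-3.089, 0.572, 0.003]
force: [-0.3, 0.7, -5.9]
width: 0.131
gripper_force: 30.0
```

Call:
play_rows(increments="0 0 0 0 -1;0 0 0 0 -1;0 0 0 0 -1")

```text
clock: 5.3
position: [0.4992, -0.2206, 0.0604]
ee_rot: [-3.089, 0.571, 0.001]
force: [-0.0, -0.7, -6.9]
width: 0.129
gripper_force: 30.0
```

Call:
play_rows(increments="0 0 -0.5 0 -1;0 0 -1 0 -1;0 0 -1.5 -2 -1;0 0 -1.5 -4 -1;0 0 -1.5 -6 -1")

```text
clock: 5.72
position: [0.4996, -0.221, 0.1223]
ee_rot: [3.132, -0.241, 0.0]
force: [1.3, 0.8, -6.7]
width: 0.128
gripper_force: 30.0
```

Call:
play_rows(increments="0 0 -1.5 -7 -1;0 0 -1.5 -7 -1;0 0 -1 -7 -1;0 0 -0.5 -7 -1;0 0 -0.3 -7 -1")

```text
clock: 6.13
position: [0.4999, -0.2213, 0.1708]
ee_rot: [3.057, 0.716, 0.003]
force: [0.3, -0.8, -7.2]
width: 0.129
gripper_force: 30.0
```

Call:
play_rows(increments="0 0 0 -7 -1;0 0 0 -7 -1;0 0 0 -7 -1;0 0 0 -7 -1;0 0 0 -7 -1")

```text
clock: 6.55
position: [0.4993, -0.2213, 0.1697]
ee_rot: [2.701, 1.602, -0.0]
force: [0.8, -0.0, -6.9]
width: 0.131
gripper_force: 30.0
```

Call:
play_rows(increments="0 0 0 -7 -1;0 0 0 -7 -1;0 0 0 -7 -1;0 0 0 -7 -1;0 0 0 -7 -1")

```text
clock: 6.97
position: [0.4993, -0.2214, 0.1697]
ee_rot: [2.095, 2.34, -0.001]
force: [-0.0, 0.2, -7.1]
width: 0.132
gripper_force: 30.0
```

Call:
play_rows(increments="0 0 0 -7 -1;0 0 0 -7 -1;0 0 0 -7 -1;0 0 0 -7 -1;0 0 0 -7 -1")

```text
clock: 7.38
position: [0.4993, -0.2215, 0.1696]
ee_rot: [1.294, 2.862, -0.002]
force: [-0.2, 0.7, -5.6]
width: 0.126
gripper_force: 30.0
```

Call:
play_rows(increments="0 0 0 -6 -1;0 0 0 -4 -1;0 0 0 -2.7 -1;0 0 0 0 -1")

```text
clock: 7.72
position: [0.4992, -0.2216, 0.1695]
ee_rot: [0.976, 2.986, -0.002]
force: [-0.9, -0.4, -7.9]
width: 0.131
gripper_force: 30.0
```

```bash
python3 -c "
from h import *
to([.567,.1395,.17],88.75);p=vision.get_image('scene');cv2.imwrite('pics/s2.png',cv2.resize(p['frame'][60:330,80:380,::-1],None,fx=2.2,fy=2.2))"
```

```text
pos [ 0.4992 -0.2216  0.1695] yaw_y 53.8 turn -34.9 shift cm [-5.99 36.25 -0.05] w 0.13 t 7.72
```

View pics/s2.png

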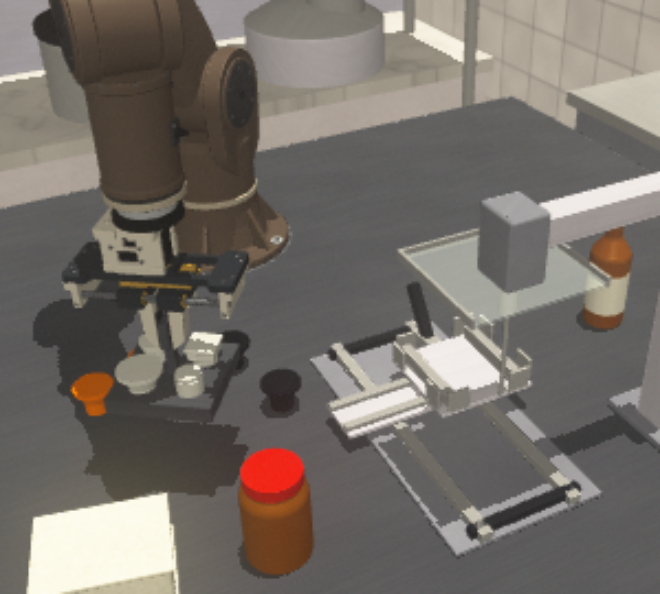

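```bash
python3 - <<'E'
from h import *
p=vision.get_image('scene');R,C=np.mgrid[0:384,0:512];P,ok=w(p,R,C)
s=arm.observe();t=s["position"]
fwd=np.array([.746,-.398]); fwd/=np.linalg.norm(fwd); lat=np.array([-fwd[1],fwd[0]])
D=P-t
m=ok&(np.hypot(D[...,0],D[...,1])<.13)
D=D[m]
for z in np.arange(.02,.36,.02):
    q=D[(D[:,2]>z)&(D[:,2]<z+.02)]
    if len(q)>5:
        l=q[:,:2]@lat;f=q[:,:2]@fwd;print(round(z-.0,2),len(q),"lat",np.percentile(l,[1,99]).round(3),"toward cam",f.max().round(3))
q=np.load('top0.npz');p=dict(q);P,ok=w(p,R,C)
g=ok&(abs(P[...,2]-.2765)<.008)&(P[...,0]>.57)&(P[...,0]<.66)&(P[...,1]>0)&(P[...,1]<.2)
G=P[g]
for y in(.03,.06,.09,.12,.15,.18):
    k=G[abs(G[:,1]-y)<.01];print(y,np.sort(k[:,0])[:5].round(4),k[:,2].max().round(4))
E
```

```text
0.02 145 lat [-0.024  0.025] toward cam 0.018
0.04 93 lat [-0.025  0.026] toward cam 0.017
0.06 287 lat [-0.09  0.09] toward cam 0.051
0.08 548 lat [-0.093  0.095] toward cam 0.053
0.1 948 lat [-0.093  0.096] toward cam 0.052
0.12 261 lat [-0.052  0.02 ] toward cam 0.027
0.14 148 lat [-0.051  0.018] toward cam 0.041
0.16 368 lat [-0.051  0.038] toward cam 0.04
0.18 176 lat [-0.034  0.043] toward cam 0.045
0.2 337 lat [-0.039  0.043] toward cam 0.045
0.22 309 lat [-0.036  0.041] toward cam 0.044
0.24 328 lat [-0.034  0.045] toward cam 0.045
0.26 361 lat [-0.035  0.053] toward cam 0.044
0.28 351 lat [-0.035  0.041] toward cam 0.045
0.3 334 lat [-0.034  0.042] toward cam 0.047
0.32 432 lat [-0.043  0.055] toward cam 0.056
0.34 459 lat [-0.049  0.062] toward cam 0.065
0.03 [0.61   0.6101 0.6101 0.6102 0.6102] 0.2845
0.06 [0.6104 0.6104 0.6105 0.6106 0.6106] 0.2845
0.09 [0.6112 0.6113 0.6113 0.6113 0.6114] 0.2842
0.12 [0.6117 0.6118 0.6119 0.6119 0.6121] 0.2844
0.15 [0.6124 0.6126 0.613  0.613  0.613 ] 0.2842
0.18 [0.6133 0.6134 0.6135 0.6137 0.6137] 0.2844
```

Call:
play_rows(increments="0 0 0 -7 -1;0 0 1 -7 -1;0 0 2 -7 -1;0 0 2 -7 -1;0 0 2 -6.9 -1")

```text
clock: 8.23
position: [0.4997, -0.2215, 0.0985]
ee_rot: [0.032, 3.141, -0.002]
force: [-0.4, -1.1, -6.0]
width: 0.13
gripper_force: 30.0
```

Call:
play_rows(increments="0 0 1.8 0 -1;0 0 1.2 0 -1;0 0 0.6 0 -1;0 0 0.35 0 -1;0 0 0 0 -1")

```text
clock: 8.65
position: [0.4996, -0.2211, 0.0602]
ee_rot: [-0.04, -3.141, 0.002]
force: [-0.1, 0.2, -5.9]
width: 0.127
gripper_force: 30.0
```

```bash
python3 -c "
from h import *
s=arm.observe();print(s['force'],s['gripper_force']);to([.567,.1395,.17],88.75)"
```

```text
[-0.14409945  0.17504076 -5.93911709] 29.99928671400994
pos [ 0.4996 -0.2211  0.0602] yaw_y 88.6 turn -0.2 shift cm [ -5.95  36.2  -10.98] w 0.13 t 8.65
```

Call:
play_rows(increments="0 0 0.1 0 -1;0 0 0.05 0 -1;0 0 0 0 -0.4;0 0 0 0 -0.4;0 0 0 0 -0.4")

```text
clock: 9.07
position: [0.5007, -0.2213, 0.0587]
ee_rot: [0.038, 3.139, -0.001]
force: [-1.0, 0.2, 0.8]
width: 0.282
gripper_force: 0.0
```

Call:
play_rows(increments="0.4 0 0 0 -0.4;0.4 0 0 0 -0.4;0 0 0 0 -1;0 0 0 0 -1;0 0 0 0 -1")

```text
clock: 9.48
position: [0.4915, -0.2209, 0.0577]
ee_rot: [0.038, 3.141, -0.0]
force: [0.6, -1.6, 0.3]
width: 0.128
gripper_force: 1.1
```

Call:
play_rows(increments="0 0 0 0 -1;0 0 0 0 -1;0 0 0 0 -1")

```text
clock: 9.73
position: [0.4915, -0.2209, 0.0577]
ee_rot: [-0.038, -3.141, 0.0]
force: [-0.9, -0.8, 1.4]
width: 0.127
gripper_force: 30.0
```

```bash
python3 -c "
from h import *
s=arm.observe();print(s['force'],s['gripper_force']);to([.5585,.1395,.175],88.75)"
```

```text
[-0.90973419 -0.80769124  1.42425897] 30.000075716525316
pos [ 0.4915 -0.2209  0.0577] yaw_y 88.6 turn -0.1 shift cm [ -5.91  36.18 -11.73] w 0.13 t 9.73
```

Call:
play_rows(increments="0 0 -0.5 0 -1;0 0 -1.5 0 -1;0 0 -2.2 0 -1;0 0.4 -2.4 0 -1;0 1 -2.4 0 -1")

```text
clock: 10.15
position: [0.4907, -0.2078, 0.1479]
ee_rot: [-0.04, -3.139, -0.001]
force: [-0.2, -1.0, -6.6]
width: 0.126
gripper_force: 30.0
```

Call:
play_rows(increments="0 1.8 -1.7 0 -1;0 2.6 -1 0 -1;0 3 0 0 -1;0 3 0 0 -1;0 3 0 0 -1")

```text
clock: 10.57
position: [0.4942, -0.0716, 0.1746]
ee_rot: [-0.038, -3.14, 0.0]
force: [0.6, -0.3, -6.9]
width: 0.129
gripper_force: 30.0
```

Call:
play_rows(increments="0 3 0 0 -1;0 3 0 0 -1;0 3 0 0 -1;0 3 0 0 -1;0 3 0 0 -1")

```text
clock: 10.98
position: [0.4977, 0.0783, 0.1743]
ee_rot: [-0.037, -3.14, 0.001]
force: [1.3, 0.1, -7.2]
width: 0.128
gripper_force: 30.0
```

Call:
play_rows(increments="0 2.4 0 0 -1;0 1.6 0 0 -1;0 1 0 0 -1;0 0.4 0 0 -1;0 0 0 0 -1")

```text
clock: 11.4
position: [0.4996, 0.1314, 0.1745]
ee_rot: [-0.036, -3.141, 0.0]
force: [-0.8, -0.1, -6.7]
width: 0.129
gripper_force: 30.0
```

```bash
cat > m.py <<'E'
from h import *
to([.5585,.1395,.12],88.75)
p=vision.get_image('scene');R,C=np.mgrid[0:384,0:512];P,ok=w(p,R,C);h=cv2.cvtColor(p["frame"],cv2.COLOR_RGB2HSV)
cv2.imwrite('pics/s3.png',cv2.resize(p['frame'][100:300,180:400,::-1],None,fx=2.9,fy=2.9))
s=arm.observe();t=s["position"];b=t[2]-.0577
D=P-np.array([t[0],t[1],b])
m=ok&(abs(D[...,0])<.1)&(abs(D[...,1])<.1)&(D[...,2]>-.005)&(D[...,2]<.03)&(h[...,2]<150)
q=P[m];r=cv2.minAreaRect((q[:,:2]*1000).astype(np.float32));print("rack pts",len(q),np.round(r[0],1),np.round(r[1],1),r[2],q[:,2].min(),np.percentile(q[:,0],[.5,99.5]),np.percentile(q[:,1],[.5,99.5]))
m=ok&(abs(D[...,0])<.09)&(abs(D[...,1])<.09)&(D[...,2]>.037)&(D[...,2]<.05)&(h[...,2]>150)&(h[...,1]<60)
n,l,st,ce=cv2.connectedComponentsWithStats(m.astype(np.uint8))
for i in range(1,n):
    if st[i,4]>20:
        q=P[l==i];r=cv2.minAreaRect((q[:,:2]*1000).astype(np.float32));print(ce[i].round(),np.round(r[0],1),np.round(r[1],1),q[:,2].mean().round(4))
m=ok&(P[...,0]>.47)&(P[...,0]<.66)&(P[...,1]>.05)&(P[...,1]<.24)&(P[...,2]>.064)&(P[...,2]<.075)
q=P[m];r=cv2.minAreaRect((q[:,:2]*1000).astype(np.float32));print("lips",np.round(r[0],1),np.round(r[1],1))
E
python3 m.py
```

```text
pos [0.4996 0.1314 0.1745] yaw_y 88.7 turn -0.1 shift cm [-5.87  0.94  5.45] w 0.13 t 11.4
rack pts 483 [507.6 102.2] [ 70.7 129.5] 89.23768615722656 0.11437383498371945 [0.44650598 0.5720043 ] [0.06662167 0.1318461 ]
[274. 197.] [557.1  90.1] [35.9  9.6] 0.1579
lips [569.3 137.9] [144.5 145. ]
```

View pics/s3.png

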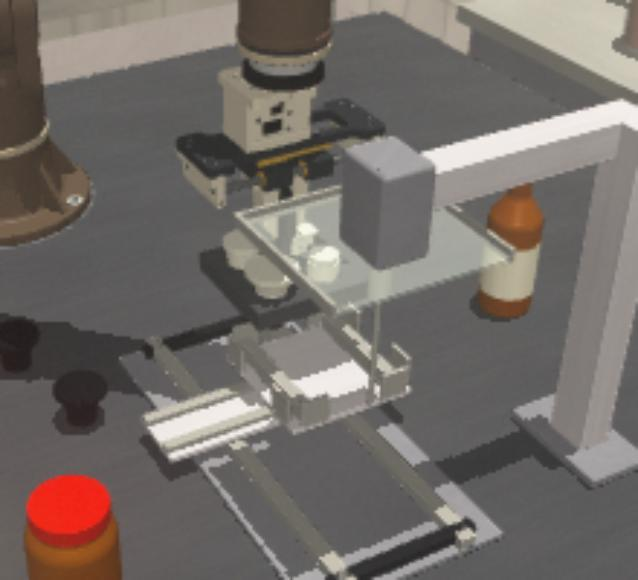

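Call:
play_rows(increments="-0.7 0.2 0 0 -1;-1.5 0.2 0 0 -1;-1.7 0.2 0 0 -1;-1.3 0.2 0 0 -1;-0.6 0.14 0 0 -1")

```text
clock: 11.87
position: [0.5606, 0.1372, 0.1744]
ee_rot: [0.043, 3.141, -0.001]
force: [-0.4, 0.4, -6.2]
width: 0.134
gripper_force: 30.0
```

Call:
play_rows(increments="0 0 0.6 0 -1;0 0 1.2 0 -1;0 0 1 0 -1;0 0 0.5 0 -1;0 0 0 0 -1")

```text
clock: 12.28
position: [0.5565, 0.1382, 0.1397]
ee_rot: [-0.037, -3.138, 0.002]
force: [-0.1, 0.0, -6.5]
width: 0.129
gripper_force: 30.0
```

```bash
python3 m.py
```

```text
pos [0.5565 0.1382 0.1397] yaw_y 88.7 turn -0.1 shift cm [-0.2   0.13  1.97] w 0.13 t 12.28
rack pts 782 [543.7 136.8] [127.5 173. ] 89.42363739013672 0.07894859583298319 [0.46012923 0.62994713] [0.07343193 0.19876693]
[276. 204.] [547.3 105.4] [35.3 22.6] 0.1244
[304. 208.] [601.8 162.5] [21.9 19.3] 0.1242
[288. 215.] [604.9 106.2] [40.6 41.6] 0.1246
lips [595.9 107.9] [183.9 105.5]
```

View pics/s3.png

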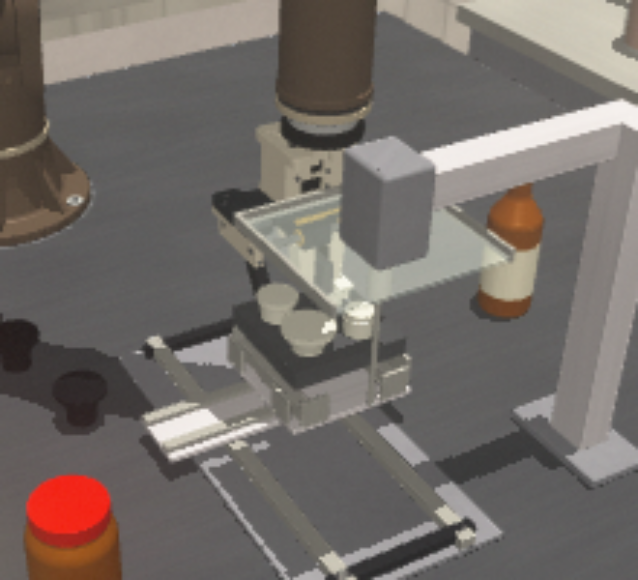

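Call:
play_rows(increments="-0.2 0.12 0 0 -1;0 0 0.5 0 -1;0 0 0.5 0 -1;0 0 0.5 0 -1;0 0 0.3 0 -1")

```text
clock: 12.75
position: [0.5599, 0.14, 0.1229]
ee_rot: [-0.038, -3.141, 0.001]
force: [-0.3, -0.8, -7.0]
width: 0.131
gripper_force: 30.0
```

Call:
play_rows(increments="0 0 0.2 0 -1;0 0 0.1 0 -1;0 0 0 0 -1")

```text
clock: 13.0
position: [0.5601, 0.1402, 0.1204]
ee_rot: [-0.038, -3.141, 0.0]
force: [0.5, 0.2, -6.4]
width: 0.129
gripper_force: 30.0
```

```bash
python3 -c "
from h import *
s=arm.observe();print(s['force'],s['ft_torque']);to([.5585,.1395,.118],88.75)"
```

```text
[ 0.50694123  0.16535015 -6.41996164] [ 0.08988589 -0.12647074 -0.01345412]
pos [0.5601 0.1402 0.1204] yaw_y 88.6 turn -0.1 shift cm [ 0.16 -0.07  0.24] w 0.13 t 13.0
```

Call:
play_rows(increments="0.05 0 0.1 0 -1;0 0 0.1 0 -1;0 0 0 0 -1")

```text
clock: 13.25
position: [0.5596, 0.1402, 0.1187]
ee_rot: [-0.038, -3.141, 0.0]
force: [-0.1, 0.0, -5.1]
width: 0.126
gripper_force: 30.0
```

Call:
play_rows(increments="0 0 0.06 0 -1;0 0 0 0 -1")

```text
clock: 13.42
position: [0.5597, 0.1402, 0.1181]
ee_rot: [0.038, 3.141, -0.0]
force: [0.3, 0.1, -7.2]
width: 0.127
gripper_force: 30.0
```

Call:
play_rows(increments="0 0 0.1 0 -1;0 0 0 0 -1")

```text
clock: 13.58
position: [0.5602, 0.1405, 0.1177]
ee_rot: [0.038, 3.14, 0.0]
force: [0.1, -0.8, 0.6]
width: 0.131
gripper_force: 30.0
```

Call:
play_rows(increments="0 0 0.06 0 -1;0 0 0 0 -1")

```text
clock: 13.75
position: [0.5605, 0.1407, 0.1177]
ee_rot: [0.038, 3.139, 0.001]
force: [-0.5, -0.8, 5.4]
width: 0.13
gripper_force: 30.0
```

Call:
play_rows(increments="0 0 0 0 -0.3;0 0 0 0 -0.3;0 0 0 0 -0.3;0 0 0 0 -0.3;0.1 0 -1 0 -0.3")

```text
clock: 14.17
position: [0.5579, 0.1397, 0.1252]
ee_rot: [-0.038, -3.139, 0.001]
force: [-0.5, -0.6, -0.3]
width: 0.347
gripper_force: 0.0
```

Call:
play_rows(increments="0.2 0 -2 0 -0.3;0.5 0 -2 0 0;1 0 -1.5 0 0;3 0 -1 0 0;4 0 0 0 0")

```text
clock: 14.58
position: [0.4738, 0.1433, 0.194]
ee_rot: [0.041, 3.137, 0.004]
force: [0.3, 1.0, 0.8]
width: 0.5
gripper_force: 0.0
```

Call:
play_rows(increments="4 0 0 0 0;4 0 0 0 0;4 0 0 0 0;4 0 0 0 0;0 0 0 0 0")

```text
clock: 15.0
position: [0.3047, 0.1454, 0.191]
ee_rot: [-0.03, -3.14, 0.01]
force: [-2.0, 0.2, -0.5]
width: 0.501
gripper_force: 0.0
```

```bash
cat > n.py <<'E'
from h import *
import sys
to([.4,.14,.08])
for n in("top","scene"):
    p=vision.get_image(n);R,C=np.mgrid[0:384,0:512];P,ok=w(p,R,C);h=cv2.cvtColor(p["frame"],cv2.COLOR_RGB2HSV)
    cv2.imwrite(f'pics/{n}_{sys.argv[1]}.png',cv2.resize(p['frame'][:,:,::-1],None,fx=1.5,fy=1.5) )
    def rect(m,t):
        q=P[m]
        if len(q)<10: return
        r=cv2.minAreaRect((q[:,:2]*1000).astype(np.float32));print(n,t,len(q),np.round(r[0],1),np.round(r[1],1),round(r[2],1),"z",np.median(q[:,2]).round(4))
    def box(x0,x1,y0,y1,z0,z1): return ok&(P[...,0]>x0)&(P[...,0]<x1)&(P[...,1]>y0)&(P[...,1]<y1)&(P[...,2]>z0)&(P[...,2]<z1)
    B=box(.4,.8,-.1,.3,.095,.112)&(h[...,2]>150)&(h[...,1]<60)
    k,l,st,ce=cv2.connectedComponentsWithStats(B.astype(np.uint8))
    for i in range(1,k):
        if st[i,4]>40: rect(l==i,f"lid {ce[i].round()}")
    rect(box(.45,.8,.0,.26,.066,.09),"rack+lips")
    rect(box(.45,.8,.0,.26,.14,.17),"fin")
    rect(box(.38,.47,.06,.24,.07,.12),"handle")
    rect(box(.48,.75,-.05,-.005,.03,.06),"rail end")
E
python3 n.py a
```

```text
pos [0.3047 0.1454 0.191 ] yaw_y 88.9 turn 0 shift cm [-9.54 -0.36 11.1 ] w 0.5 t 15.0
top lid [233. 161.] 275 [596.6 112. ] [48.2 52.8] 3.5 z 0.1046
top lid [213. 160.] 110 [599.4 170. ] [30.1 31.8] 48.2 z 0.1041
top lid [212. 180.] 190 [540.3 170.7] [36.9 38.7] 0.6 z 0.1049
top lid [233. 181.] 175 [539.9 112.6] [40.1 38.7] 1.3 z 0.1046
top rack+lips 1272 [545.2 141.2] [141.6 185. ] 88.6 z 0.0803
top fin 60 [568.5 142.2] [30.1 10.8] 1.3 z 0.1548
top handle 86 [449.3 143.4] [39.9 15.9] 0.0 z 0.0978
top rail end 150 [563.4 -22.6] [35.2 68.3] 89.7 z 0.0332
scene lid [277. 209.] 112 [540.5 110.9] [37.4 42.5] 59.3 z 0.1031
scene lid [304. 214.] 59 [599.7 165.2] [22.5 29.4] 54.5 z 0.1026
scene lid [287. 219.] 171 [600.5 108.6] [50.2 52.4] 58.7 z 0.1031
scene rack+lips 914 [546.7 138. ] [143.5 190.1] 88.8 z 0.0787
scene fin 25 [709.5  99.2] [5.7 6.3] 55.6 z 0.1539
scene handle 92 [451.6 139.7] [17.7 36.3] 85.9 z 0.0875
scene rail end 106 [569.  -24.9] [38.  65.3] 89.5 z 0.0331
```

View pics/top_a.png

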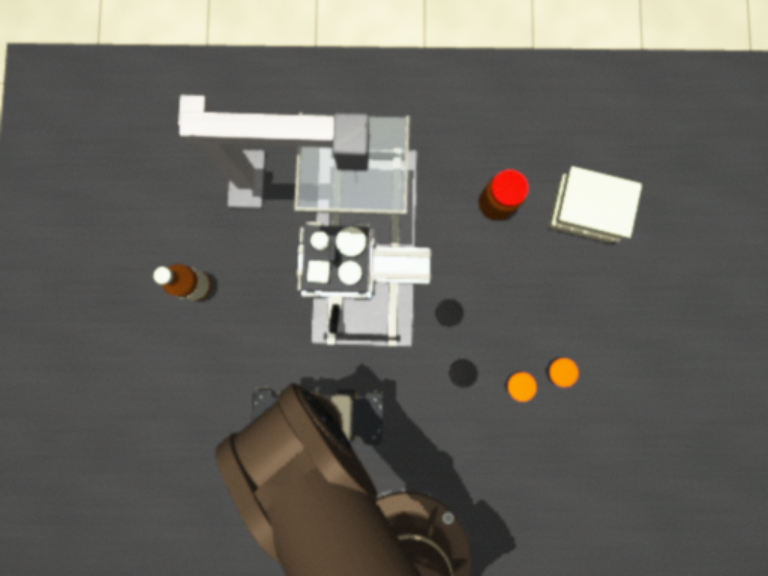

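Call:
play_rows(increments="-3.5 -0.1 0 0 0;-3.5 -0.1 0 0 0;-3.5 -0.1 1 0 0;-3.3 -0.1 2 0 0;0 0 3.5 0 0")

```text
clock: 15.52
position: [0.4594, 0.1395, 0.1274]
ee_rot: [0.047, 3.133, 0.007]
force: [0.4, 0.7, -0.1]
width: 0.5
gripper_force: 0.0
```

Call:
play_rows(increments="0 0 3 0 0;0 0 2 0 0;0 0 0.5 0 0;0 0 0 0 0")

```text
clock: 15.85
position: [0.4497, 0.1389, 0.0703]
ee_rot: [-0.038, -3.139, 0.0]
force: [1.2, 0.3, 0.5]
width: 0.496
gripper_force: 0.0
```

```bash
python3 -c "
from h import *
to([.446,.1415,.069],88.75)"
```

```text
pos [0.4497 0.1389 0.0703] yaw_y 88.6 turn -0.1 shift cm [0.37 0.25 0.13] w 0.5 t 15.85
```

Call:
play_rows(increments="0.3 0 0 0 -1;0 0 0 0 -1;0 0 0 0 -1;0 0 0 0 -1;0 0 0 0 -1", grip_force=20)

```text
clock: 16.27
position: [0.4473, 0.1393, 0.0724]
ee_rot: [0.038, 3.139, 0.001]
force: [-0.4, 1.9, 1.3]
width: 0.19
gripper_force: 0.9
```

Call:
play_rows(increments="0 0 0 0 -1;0 -0.15 0 0 -1;0 -0.15 0 0 -1;0 0 0 0 -1")

```text
clock: 16.6
position: [0.4473, 0.1364, 0.0723]
ee_rot: [0.038, 3.14, 0.001]
force: [-0.3, 0.5, 7.3]
width: 0.174
gripper_force: 20.0
```

```bash
python3 n.py b
```

```text
pos [0.4473 0.1364 0.0723] yaw_y 88.6 turn 0 shift cm [ 4.73  0.25 -0.77] w 0.17 t 16.6
top lid [235. 161.] 273 [596.7 107.9] [48.8 50. ] 0.1 z 0.1048
top lid [215. 160.] 110 [598.2 165.1] [28.6 31. ] 5.7 z 0.1037
top lid [235. 181.] 172 [539.7 107.2] [39.3 38.8] 1.3 z 0.1044
top rack+lips 889 [567.2 135. ] [140.7 141.5] 88.9 z 0.0804
top fin 62 [568.3 136.9] [30.5 10.9] 1.5 z 0.1549
top rail end 138 [564.  -23.8] [35.2 68. ] 87.2 z 0.0331
scene lid [282. 216.] 311 [572.4 108.7] [ 53.4 111. ] 82.2 z 0.1031
scene lid [303. 215.] 75 [600.5 160. ] [25.3 37.6] 55.9 z 0.1021
scene rack+lips 941 [546.5 133.4] [143.6 189.3] 88.7 z 0.0785
scene fin 170 [574.3 103.7] [265.2  76.6] 14.0 z 0.1533
scene handle 192 [454.2 133.5] [52.6 28.9] 84.3 z 0.0951
scene rail end 100 [568.9 -24.9] [66.4 38.5] 0.2 z 0.0332
```

Call:
play_rows(increments="0 -0.1 0 0 -1;0 -0.1 0 0 -1;-0.3 0 0 0 -1;-0.7 0 0 0 -1;-1.1 0 0 0 -1")

```text
clock: 17.12
position: [0.4672, 0.134, 0.0724]
ee_rot: [0.036, 3.141, -0.0]
force: [-2.1, 1.1, 6.2]
width: 0.174
gripper_force: 20.0
```

Call:
play_rows(increments="-1.5 0 0 0 -1;-1.6 0 0 0 -1;-1.6 0 0 0 -1;-1.4 0 0 0 -1;-1.1 0 0 0 -1")

```text
clock: 17.53
position: [0.541, 0.1323, 0.0724]
ee_rot: [0.038, 3.14, 0.001]
force: [-2.5, 1.4, 7.9]
width: 0.178
gripper_force: 20.0
```

Call:
play_rows(increments="-0.7 0 0 0 -1;-0.4 0 0 0 -1;-0.2 0 0 0 -1;0 0 0 0 -1;0 0 0 0 -1")

```text
clock: 17.95
position: [0.5537, 0.132, 0.0724]
ee_rot: [0.038, 3.139, 0.002]
force: [1.8, 0.7, 5.9]
width: 0.174
gripper_force: 20.0
```

```bash
python3 n.py c; python3 -c "
from h import *
p=vision.get_image('scene');cv2.imwrite('pics/s4.png',cv2.resize(p['frame'][90:290,220:420,::-1],None,fx=3,fy=3))
R,C=np.mgrid[0:384,0:512];P,ok=w(p,R,C)
m=ok&(abs(P[...,0]-.708)<.012)&(abs(P[...,1]-.1)<.012)&(P[...,2]>.118)&(P[...,2]<.25);print('ptr',m.sum(),np.median(P[m],0))
print(arm.observe()['force'])"
```

```text
pos [0.5537 0.132  0.0724] yaw_y 88.6 turn 0 shift cm [15.38  0.43 -0.76] w 0.17 t 17.95
top fin 31 [524.5 194.7] [50.7 11. ] 90.0 z 0.1564
top rail end 150 [670.6 -24.9] [36.  66.7] 89.1 z 0.0334
scene lid [294. 230.] 101 [648.9 101. ] [35.8 39.6] 40.5 z 0.1031
scene lid [325. 237.] 60 [710.  157.6] [23.8 28. ] 55.8 z 0.1028
scene lid [306. 243.] 160 [707.8  99.6] [48.1 51.2] 63.3 z 0.1032
scene rack+lips 1183 [646.2 128.9] [144.5 201. ] 88.9 z 0.0788
scene fin 304 [608.8  84.4] [198.7  69.7] 24.4 z 0.1525
scene rail end 146 [673.2 -25.6] [40.3 66.8] 89.2 z 0.0331
ptr 80 [0.70885134 0.0997815  0.17301082]
[1.34237751 1.59315444 4.71230829]
```

View pics/s4.png

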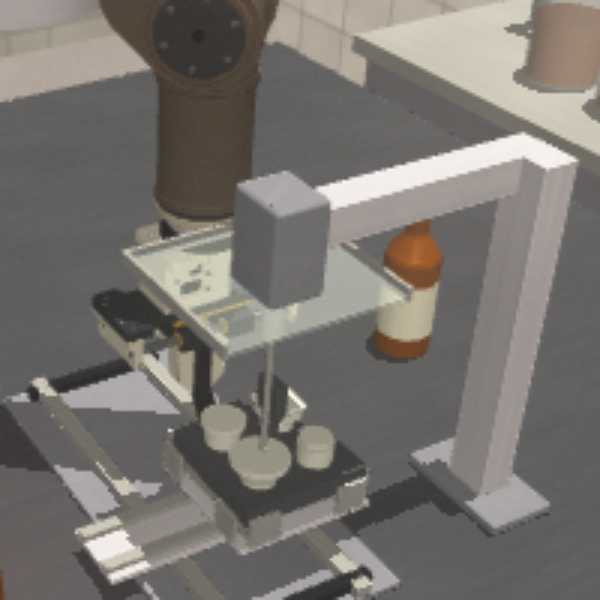

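Call:
play_rows(increments="-0.12 0 0 0 -1;0 0 0 0 -1;0 0 0 0 -1;0 0 0 0 -1;0 0 0 0 -1")

```text
clock: 18.52
position: [0.5543, 0.1319, 0.0724]
ee_rot: [0.037, 3.14, 0.001]
force: [-0.6, 1.1, 7.1]
width: 0.174
gripper_force: 20.0
```

Call:
play_rows(increments="0 0 0 0 -1;0 0 0 0 -1;0 0 0 0 -1;0 0 0 0 -1;0 0 0 0 -1")

```text
clock: 18.93
position: [0.5543, 0.1319, 0.0724]
ee_rot: [0.037, 3.14, 0.001]
force: [-1.2, 0.8, 6.9]
width: 0.172
gripper_force: 20.0
```

Call:
play_rows(increments="0 0 0 0 -1;0 0 0 0 -1;0 0 0 0 -1;0 0 0 0 -1;0 0 0 0 -1")

```text
clock: 19.35
position: [0.5542, 0.1319, 0.0724]
ee_rot: [0.037, 3.14, 0.001]
force: [-0.3, 0.6, 6.3]
width: 0.173
gripper_force: 20.0
```

```bash
python3 n.py d | grep -E "pos|scene lid|rail"; python3 - <<'E'
from h import *
p=vision.get_image('top');R,C=np.mgrid[0:384,0:512];P,ok=w(p,R,C)
def box(x0,x1,y0,y1,z0,z1): return ok&(P[...,0]>x0)&(P[...,0]<x1)&(P[...,1]>y0)&(P[...,1]<y1)&(P[...,2]>z0)&(P[...,2]<z1)
for y in (-.035,-.025,-.015,-.005,.005,.015,.025):
    q=P[box(.55,.78,y-.005,y+.005,.025,.09)]
    if len(q):print(y,q[:,0].min().round(3),q[:,0].max().round(3),np.percentile(q[:,2],[10,50,90,100]).round(3))
E
```

```text
pos [0.5542 0.1319 0.0724] yaw_y 88.6 turn 0 shift cm [15.44  0.44 -0.76] w 0.17 t 19.35
top rail end 140 [670.3 -25.2] [67.2 36.2] 0.2 z 0.0336
scene lid [294. 231.] 98 [649.1 100.9] [34.7 38.7] 55.4 z 0.1034
scene lid [326. 237.] 65 [709.7 157.9] [23.6 30.4] 54.5 z 0.1019
scene lid [307. 243.] 153 [708.6  98.6] [48.4 50.4] 57.1 z 0.1034
scene rail end 148 [673.7 -25.9] [41.1 62.5] 89.8 z 0.0331
-0.035 0.637 0.705 [0.027 0.03  0.036 0.038]
-0.025 0.637 0.705 [0.027 0.03  0.035 0.038]
-0.015 0.637 0.705 [0.027 0.03  0.036 0.04 ]
-0.005 0.637 0.705 [0.027 0.03  0.036 0.037]
0.005 0.636 0.704 [0.026 0.031 0.035 0.038]
0.015 0.637 0.665 [0.027 0.031 0.036 0.038]
0.025 0.637 0.664 [0.028 0.031 0.036 0.038]
```

Call:
play_rows(increments="0 0 0 0 0.2;0 0 0 0 0.2;0 0 0 0 0.2;0 0 0 0 0.2;0 0 0 0 1")

```text
clock: 19.92
position: [0.5535, 0.1312, 0.0713]
ee_rot: [-0.038, -3.141, 0.0]
force: [-0.3, 0.2, -0.3]
width: 0.487
gripper_force: 0.0
```

Call:
play_rows(increments="1 0 0 0 1;2.5 0 0 0 1;3 0 0 0 1;3 0 -2 0 1;2 0 -3 0 1")

```text
clock: 20.33
position: [0.4333, 0.133, 0.1195]
ee_rot: [-0.035, -3.135, 0.004]
force: [0.9, 0.2, 0.9]
width: 0.851
gripper_force: 0.0
```

Call:
play_rows(increments="0 -1 -2 7 1;0 -1 0 7 1;0 -1 0 7 1;0 -1 0 7 1;0 0 0 7 1")

```text
clock: 20.75
position: [0.429, 0.0932, 0.1413]
ee_rot: [-0.992, -2.981, 0.003]
force: [-0.0, 0.4, 0.0]
width: 1.004
gripper_force: 0.0
```

Call:
play_rows(increments="0 0 0 7 1;0 0 0 7 1;0 0 0 7 1;0 0 0 7 1;0 0 0 7 1")

```text
clock: 21.17
position: [0.4296, 0.0953, 0.1414]
ee_rot: [-1.84, -2.546, 0.001]
force: [-0.3, -0.0, -0.4]
width: 0.996
gripper_force: 0.0
```

Call:
play_rows(increments="0 0 0 7 1;0 0 0 7 1;0 0 0 5.9 1;0 0 0 0 1")

```text
clock: 21.5
position: [0.4297, 0.0954, 0.1415]
ee_rot: [2.251, 2.191, -0.0]
force: [-0.2, 0.0, 0.1]
width: 1.0
gripper_force: 0.0
```

```bash
python3 n.py e | grep -E "pos|lid|rail"; python3 -c "
from h import *
to([.60,-.038,.14],-1.3);to([.672,-.038,.024],-1.3)"
```

```text
pos [0.4297 0.0954 0.1415] yaw_y -1.5 turn 0 shift cm [ 4.38 -3.09  6.15] w 1.0 t 21.5
top lid [215. 145.] 98 [641.4 162.9] [21.  36.9] 0.0 z 0.1044
top lid [237. 146.] 82 [639.  102.9] [20.4 33.5] 1.0 z 0.1047
top rail end 147 [670.4 -25.2] [67.3 36. ] 0.1 z 0.0336
scene rail end 134 [672.9 -25.6] [40.9 63. ] 88.0 z 0.0331
pos [0.43   0.0954 0.1415] yaw_y -1.0 turn 0.3 shift cm [-12.95  17.3    0.15] w 1.0 t 21.6
pos [0.43   0.0954 0.1415] yaw_y -1.0 turn 0.3 shift cm [-12.79  24.5   11.75] w 1.0 t 21.6
```

Call:
play_rows(increments="-3.2 0 0 0.3 1;-3.2 0 0 0 1;-3.2 0 0 0 1;-3.2 1 0 0 1;0 2.5 0 0 1")

```text
clock: 22.02
position: [0.4587, -0.0408, 0.1409]
ee_rot: [2.255, 2.187, -0.009]
force: [0.2, -0.6, 0.2]
width: 1.0
gripper_force: 0.0
```

Call:
play_rows(increments="0 3.5 0 0 1;0 3.5 0 0 1;0 3.5 0 0 1;0 3.5 0 0 1;0 0 0 0 1")

```text
clock: 22.43
position: [0.6077, -0.0376, 0.1411]
ee_rot: [2.248, 2.192, 0.006]
force: [-0.4, 0.7, 0.2]
width: 1.001
gripper_force: 0.0
```

```bash
python3 -c "
from h import *
print(arm.observe()['joints']);to([.672,-.038,.024],-1.3)"
```

```text
[ 0.26717882  0.52705854 -0.42526608  1.69174347  0.25248899  0.97354703
 -0.27424941]
pos [ 0.6077 -0.0376  0.1411] yaw_y -1.4 turn -0.1 shift cm [ 0.1   6.43 11.71] w 1.0 t 22.43
```

Call:
play_rows(increments="0 3.2 0 0 1;0 3.2 0 0 1;0 0 1.5 0 1;0 0 2 0 1;0 0 0 0 1")

```text
clock: 22.85
position: [0.6638, -0.0393, 0.1024]
ee_rot: [-2.245, -2.191, 0.006]
force: [-0.5, -0.8, -1.0]
width: 1.0
gripper_force: 0.0
```

```bash
cat > a.py <<'E'
from h import *
t=arm.observe()["position"];to([.672,-.038,.024],-1.3)
for n in("top","scene"):
    p=vision.get_image(n);R,C=np.mgrid[0:384,0:512];P,ok=w(p,R,C);P0,_=w(dict(np.load(n+'0.npz')),R,C)
    ch=ok&(np.linalg.norm(P-P0,axis=-1)>.03)&(P[...,0]>.56)&(P[...,0]<.9)&(P[...,2]>.12)
    for z in np.arange(.14,.7,.04):
        q=P[ch&(P[...,2]>z)&(P[...,2]<z+.04)]
        if len(q)>5:print(n,round(z,2),len(q),"x",np.percentile(q[:,0],[1,99]).round(3),"y",np.percentile(q[:,1],[1,99]).round(3))
    rr=ok&(P[...,0]>.55)&(P[...,0]<.78)&(P[...,1]<-.01)&(P[...,1]>-.06)&(P[...,2]>.025)&(P[...,2]<.045)
    q=P[rr];print("rail x",q[:,0].min(),q[:,0].max(),"ymin",q[:,1].min())
E
python3 a.py
```

```text
pos [ 0.6638 -0.0393  0.1024] yaw_y -1.4 turn -0.1 shift cm [0.15 0.82 7.84] w 1.0 t 22.85
top 0.14 7 x [0.59  0.745] y [-0.003  0.001]
top 0.18 591 x [0.57  0.725] y [-0.071  0.001]
top 0.22 94 x [0.614 0.633] y [-0.058 -0.011]
top 0.26 209 x [0.615 0.652] y [-0.053  0.072]
top 0.3 122 x [0.623 0.68 ] y [-0.028  0.075]
top 0.34 85 x [0.631 0.716] y [-0.016  0.252]
top 0.42 41 x [0.601 0.673] y [-0.005  0.018]
top 0.46 339 x [0.575 0.718] y [-0.055  0.021]
top 0.5 1819 x [0.574 0.71 ] y [-0.085  0.017]
top 0.54 2013 x [0.562 0.656] y [-0.095 -0.001]
top 0.58 676 x [0.56  0.594] y [-0.1   -0.033]
rail x 0.6510848924536166 0.7044813284872378 ymin -0.016720100820479616
scene 0.14 249 x [0.586 0.754] y [-0.078  0.228]
scene 0.18 1261 x [0.575 0.761] y [-0.078 -0.008]
scene 0.22 335 x [0.615 0.685] y [-0.067 -0.015]
scene 0.26 400 x [0.619 0.708] y [-0.08   0.093]
scene 0.3 628 x [0.652 0.711] y [-0.082  0.055]
scene 0.34 658 x [0.655 0.713] y [-0.08   0.098]
scene 0.38 632 x [0.659 0.708] y [-0.08 -0.01]
scene 0.42 840 x [0.631 0.721] y [-0.097  0.011]
scene 0.46 1470 x [0.605 0.726] y [-0.104  0.016]
scene 0.5 1940 x [0.574 0.715] y [-0.109  0.011]
scene 0.54 1379 x [0.562 0.655] y [-0.114 -0.007]
scene 0.58 426 x [0.56  0.594] y [-0.107 -0.039]
rail x 0.6386850996717857 0.7081049895196092 ymin -0.04679568907202558
```

Call:
play_rows(increments="0 0.6 0 0 1;0 0.22 1.5 0 1;0 0 2.5 0 1;0 0 2.3 0 1;0 0 1.2 0 1")

```text
clock: 23.37
position: [0.6735, -0.0396, 0.0294]
ee_rot: [-2.25, -2.191, 0.002]
force: [-0.7, -0.9, -0.3]
width: 1.002
gripper_force: 0.0
```

Call:
play_rows(increments="0 0 0.3 0 1;0 0 0 0 1")

```text
clock: 23.53
position: [0.6742, -0.0393, 0.0281]
ee_rot: [-2.251, -2.191, 0.001]
force: [0.0, -0.2, 0.7]
width: 0.996
gripper_force: 0.0
```

```bash
python3 a.py | grep -E "pos|rail|0.26|0.3 "; python3 -c "
from h import *;print(arm.observe()['force'])"
```

```text
pos [ 0.6742 -0.0393  0.0281] yaw_y -1.6 turn -0.3 shift cm [ 0.13 -0.22  0.41] w 1.0 t 23.53
top 0.26 68 x [0.628 0.709] y [-0.019  0.124]
top 0.34 18 x [0.622 0.727] y [-0.003  0.322]
top 0.38 198 x [0.593 0.726] y [-0.053  0.022]
rail x 0.6611003941675507 0.7038492087298566 ymin -0.010613230764747378
scene 0.26 570 x [0.666 0.718] y [-0.08   0.028]
scene 0.3 589 x [0.666 0.72 ] y [-0.081  0.09 ]
rail x 0.614073969435389 0.7390750437243632 ymin -0.05243455881516035
[ 0.3982195  -0.03149599  0.11193124]
```

Call:
play_rows(increments="0.1 -0.2 0.45 0 1;0 0 0 0 -1;0 0 0 0 -1;0 0 0 0 -1;0 0 0 0 -1", grip_force=20)

```text
clock: 24.05
position: [0.6721, -0.0384, 0.0243]
ee_rot: [-2.252, -2.191, 0.001]
force: [-2.0, 0.2, 3.1]
width: 0.758
gripper_force: 6.4
```

Call:
play_rows(increments="0 0 0 0 -1;0 0 0 0 -1")

```text
clock: 24.22
position: [0.6723, -0.0384, 0.0243]
ee_rot: [2.252, 2.191, -0.0]
force: [-2.7, 0.3, 3.1]
width: 0.758
gripper_force: 20.0
```

```bash
python3 n.py f | grep -E "pos|lid|rail"
```

```text
pos [ 0.6723 -0.0384  0.0243] yaw_y -1.6 turn 0 shift cm [ 17.08 -27.71  -5.57] w 0.76 t 24.22
top lid [215. 145.] 94 [641.6 162.8] [21.1 36.5] 0.4 z 0.1045
top lid [237. 145.] 76 [638.6 103.8] [34.  19.9] 81.5 z 0.1046
scene lid [295. 230.] 126 [649.8 100.6] [34.7 42.2] 56.5 z 0.1031
scene lid [326. 237.] 80 [710.6 157.5] [25.8 27.1] 71.2 z 0.1026
scene lid [307. 243.] 221 [708.6  99.5] [52.1 52.4] 8.2 z 0.1033
scene lid [269. 275.] 84 [760.8 -42. ] [69.8  7. ] 89.3 z 0.1003
scene rail end 86 [674.7 -39. ] [ 21.6 105.5] 88.9 z 0.0438
```

Call:
play_rows(increments="0 0.3 0 0 -1;0 0.6 0 0 -1;0 0.9 0 0 -1;0 1.1 0 0 -1;0 1.1 0 0 -1")

```text
clock: 24.73
position: [0.7131, -0.0393, 0.0242]
ee_rot: [-2.252, -2.191, -0.0]
force: [-2.2, 0.3, 4.9]
width: 0.753
gripper_force: 20.0
```

Call:
play_rows(increments="0 0.8 0 0 -1;0 0.6 0 0 -1;0 0.3 0 0 -1;0 0.1 0 0 -1;0 0 0 0 -1")

```text
clock: 25.15
position: [0.7313, -0.0397, 0.0243]
ee_rot: [2.251, 2.19, 0.002]
force: [1.9, 1.7, 3.4]
width: 0.751
gripper_force: 20.0
```

```bash
python3 n.py g | grep -E "pos|lid|rail"
```

```text
pos [ 0.7313 -0.0397  0.0243] yaw_y -1.6 turn 0 shift cm [ 17.05 -33.61  -5.57] w 0.75 t 25.15
scene lid [307. 243.] 136 [708.1 100.3] [35.7 41.9] 55.7 z 0.1033
scene lid [340. 250.] 102 [769.9 156.4] [27.4 30.5] 54.4 z 0.1024
scene lid [320. 256.] 269 [767.5  97.9] [51.7 53.8] 41.5 z 0.1034
scene rail end 56 [714.6 -39. ] [67.9 19.1] 3.3 z 0.0451
```

Call:
play_rows(increments="0 0 0 0 -1;0 0 0 0 -1;0 0 0 0 -1;0 0 0 0 -1;0 0 0 0 -1")

```text
clock: 25.67
position: [0.7305, -0.0397, 0.0243]
ee_rot: [2.251, 2.191, 0.001]
force: [1.4, 2.2, 5.5]
width: 0.755
gripper_force: 20.0
```

Call:
play_rows(increments="0 0 0 0 -1;0 0 0 0 -1;0 0 0 0 -1;0 0 0 0 -1;0 0 0 0 -1")

```text
clock: 26.08
position: [0.7306, -0.0397, 0.0243]
ee_rot: [2.251, 2.191, 0.001]
force: [2.4, 0.7, 4.6]
width: 0.755
gripper_force: 20.0
```

Call:
play_rows(increments="0 0 0 0 -1;0 0 0 0 -1;0 -0.3 0 0 -1;0 -0.6 0 0 -1;0 -1 0 0 -1")

```text
clock: 26.5
position: [0.7119, -0.0393, 0.0242]
ee_rot: [2.251, 2.19, 0.002]
force: [2.1, 0.9, 6.7]
width: 0.755
gripper_force: 20.0
```

Call:
play_rows(increments="0 -1.3 0 0 -1;0 -1.4 0 0 -1;0 -1.4 0 0 -1;0 -1.4 0 0 -1;0 -1.4 0 0 -1")

```text
clock: 26.92
position: [0.6416, -0.0377, 0.0242]
ee_rot: [2.251, 2.19, 0.0]
force: [2.0, 0.9, 4.3]
width: 0.755
gripper_force: 20.0
```

Call:
play_rows(increments="0 -1.1 0 0 -1;0 -0.7 0 0 -1;0 -0.4 0 0 -1;0 0 0 0 -1")

```text
clock: 27.25
position: [0.6186, -0.0372, 0.0242]
ee_rot: [-2.251, -2.19, 0.002]
force: [-0.6, 0.7, 6.7]
width: 0.751
gripper_force: 20.0
```

```bash
python3 n.py i | grep -E "pos|lid|rail|handle"
```

```text
pos [ 0.6186 -0.0372  0.0242] yaw_y -1.6 turn 0 shift cm [ 17.11 -22.33  -5.58] w 0.75 t 27.25
top lid [237. 145.] 97 [639.3 102.8] [20.8 44.6] 1.9 z 0.1048
top lid [215. 161.] 185 [595.3 162.8] [37.5 37.8] 85.0 z 0.1049
top lid [236. 162.] 174 [593.1 105.1] [39.4 39. ] 0.7 z 0.1045
scene lid [284. 220.] 123 [595.9 102.7] [38.  41.9] 17.9 z 0.1032
scene lid [314. 226.] 79 [658.6 159.3] [24.7 28.7] 56.2 z 0.1025
scene lid [296. 231.] 214 [655.2  99.9] [50.5 53.7] 85.4 z 0.1034
scene lid [257. 261.] 77 [706.1 -45.6] [59.   6.2] 88.1 z 0.1009
scene rail end 86 [620.3 -38.6] [ 22.2 105.9] 89.6 z 0.0451
```

Call:
play_rows(increments="0 0 0 0 1;0 0 0 0 1;0 0 0 0 1;0 0 -1.5 0 1;0 0 -3.5 0 1")

```text
clock: 27.77
position: [0.6165, -0.0376, 0.0698]
ee_rot: [-2.247, -2.186, 0.011]
force: [0.5, -0.7, 0.2]
width: 0.996
gripper_force: 0.0
```

Call:
play_rows(increments="0 -1 -3.5 0 0;0 -3.5 -3 0 0;0 -3.5 0 0 0;0 -3.5 0 0 0;0 -3.5 0 0 0")

```text
clock: 28.18
position: [0.4719, -0.0332, 0.1361]
ee_rot: [2.252, 2.19, -0.001]
force: [-0.5, 0.5, 0.1]
width: 0.687
gripper_force: 0.0
```

Call:
play_rows(increments="3 -2.5 0 0 0;3.5 0 0 0 0;3.5 0 0 0 0;3.5 0 0 0 0;3.5 0 0 -7 0")

```text
clock: 28.6
position: [0.4529, 0.1387, 0.1361]
ee_rot: [2.117, 2.321, -0.001]
force: [1.1, 0.1, -0.8]
width: 0.5
gripper_force: 0.0
```

Call:
play_rows(increments="0 0 0 -7 0;0 0 0 -7 0;0 0 0 -7 0;0 0 0 -7 0;0 0 0 -7 0")

```text
clock: 29.02
position: [0.453, 0.1374, 0.1357]
ee_rot: [-1.308, -2.856, 0.002]
force: [0.3, -0.3, -0.0]
width: 0.502
gripper_force: 0.0
```

Call:
play_rows(increments="0 0 0 -7 0;0 0 0 -7 0;0 0 0 -7 0;0 0 0 -7 0;0 0 0 -7 0")

```text
clock: 29.43
position: [0.4531, 0.1372, 0.1358]
ee_rot: [-0.389, -3.117, 0.001]
force: [-0.6, 0.5, 0.0]
width: 0.502
gripper_force: 0.0
```

Call:
play_rows(increments="0 0 0 -7 0;0 0 0 -6.2 0;0 0 0 0 0")

```text
clock: 29.68
position: [0.4531, 0.1371, 0.1356]
ee_rot: [-0.03, -3.14, 0.001]
force: [0.5, 0.7, 0.2]
width: 0.5
gripper_force: 0.0
```

```bash
python3 n.py j | grep -E "pos|lid|rail|handle"; python3 -c "
from h import *
to([.4985,.133,.070],88.75)"
```

```text
pos [0.4531 0.1371 0.1356] yaw_y 88.9 turn 0 shift cm [5.31 0.19 5.56] w 0.5 t 29.68
top lid [237. 145.] 95 [639.1 103. ] [44.5 21. ] 89.0 z 0.1048
top lid [215. 160.] 178 [596.3 162.8] [37.1 36.7] 86.1 z 0.1047
top lid [236. 161.] 173 [593.9 105.1] [37.  38.9] 0.7 z 0.1046
top rail end 151 [618.9 -23.9] [66.6 33. ] 0.1 z 0.0335
scene lid [284. 220.] 124 [595.9 102.6] [40.8 39.3] 88.1 z 0.1033
scene lid [297. 236.] 51 [672.2  94.1] [45.4 16.3] 70.4 z 0.1021
scene rail end 120 [622.6 -25.7] [40.5 64.9] 89.1 z 0.0332
pos [0.4532 0.1374 0.1358] yaw_y 88.4 turn -0.4 shift cm [-4.54 -0.34  6.58] w 0.5 t 29.78
```

Call:
play_rows(increments="-1.5 -0.17 0 0 0;-2 -0.17 0 0 0;-1 0 1.5 0 0;0 0 2.5 0 0;0 0 2 0 0")

```text
clock: 30.2
position: [0.499, 0.133, 0.0751]
ee_rot: [0.046, 3.141, -0.0]
force: [0.3, -0.6, -0.0]
width: 0.498
gripper_force: 0.0
```

Call:
play_rows(increments="0 0 0.4 0 0;0 0 0 0 -1;0 0 0 0 -1;0 0 0 0 -1;0 0 0 0 -1")

```text
clock: 30.62
position: [0.4991, 0.1336, 0.0733]
ee_rot: [0.039, 3.139, 0.001]
force: [0.2, -0.3, 0.1]
width: 0.257
gripper_force: 0.0
```

Call:
play_rows(increments="0 0 0 0 -1;0 0 0 0 -1;0 0 0 0 -1")

```text
clock: 30.87
position: [0.4989, 0.1334, 0.073]
ee_rot: [0.038, 3.14, -0.0]
force: [-1.1, -1.1, 7.2]
width: 0.174
gripper_force: 20.0
```

```bash
python3 n.py k | grep -E "pos|lid|rail|handle"
```

```text
pos [0.4989 0.1334 0.073 ] yaw_y 88.6 turn 0 shift cm [ 9.9   0.42 -0.7 ] w 0.17 t 30.87
top lid [237. 145.] 91 [638.9 104.7] [42.2 19.8] 84.9 z 0.1049
top lid [238. 159.] 88 [602.6  99.4] [39.3 21. ] 54.3 z 0.1045
top rail end 150 [618.9 -24. ] [66.4 33.2] 0.3 z 0.0335
scene lid [284. 220.] 124 [595.8 102.6] [41.3 40.9] 25.9 z 0.1031
scene lid [315. 227.] 55 [659.1 159.5] [22.8 28.3] 40.4 z 0.1021
scene lid [296. 232.] 165 [655.8 100.7] [49.3 52.6] 77.1 z 0.1033
scene rail end 125 [623.5 -24.4] [39.8 63.8] 87.9 z 0.0329
```

Call:
play_rows(increments="0 -0.3 0 0 -1;0 -0.7 0 0 -1;0 -1 0 0 -1;0 -1.1 0 0 -1;0 -1.1 0 0 -1")

```text
clock: 31.38
position: [0.4979, 0.0913, 0.073]
ee_rot: [0.037, 3.14, 0.001]
force: [-1.1, 3.1, 8.8]
width: 0.172
gripper_force: 20.0
```

Call:
play_rows(increments="0 -0.8 0 0 -1;0 -0.5 0 0 -1;0 -0.25 0 0 -1;0 0 0 0 -1")

```text
clock: 31.72
position: [0.4977, 0.0746, 0.0729]
ee_rot: [0.04, 3.14, -0.001]
force: [-1.1, -1.7, 10.2]
width: 0.17
gripper_force: 20.0
```

```bash
python3 n.py l | grep -E "pos|lid|rail|handle"; python3 -c "
from h import *;print(arm.observe()['force'])"
```

```text
pos [0.4977 0.0746 0.0729] yaw_y 88.5 turn 0 shift cm [ 9.93  6.29 -0.71] w 0.17 t 31.72
top lid [258. 146.] 91 [636.9  43.1] [20.8 41.7] 0.6 z 0.1046
top rail end 150 [618.9 -23.9] [66.  33.1] 0.2 z 0.0334
scene lid [288. 220.] 53 [603.2 114.8] [19.4 42.1] 57.5 z 0.1029
scene lid [266. 226.] 134 [595.8  42.9] [39.3 41.4] 40.4 z 0.103
scene lid [296. 232.] 69 [657.8 101.8] [23.9 32. ] 56.4 z 0.1028
scene lid [276. 238.] 198 [655.5  41.7] [49.4 52.1] 62.1 z 0.103
scene rail end 119 [623.  -24.8] [39.1 66.9] 89.2 z 0.0329
[-0.65016357 -1.15987532 10.90753591]
```

Call:
play_rows(increments="-0.3 0 0 0 -1;-0.6 0 0 0 -1;-0.9 0 0 0 -1;-1.1 0 0 0 -1;-0.9 0 0 0 -1")

```text
clock: 32.23
position: [0.536, 0.0741, 0.0729]
ee_rot: [0.038, 3.14, -0.001]
force: [-1.8, -0.2, 11.7]
width: 0.172
gripper_force: 20.0
```

Call:
play_rows(increments="-0.7 0 0 0 -1;-0.4 0 0 0 -1;-0.2 0 0 0 -1;0 0 0 0 -1;0 0 0 0 -1")

```text
clock: 32.65
position: [0.5493, 0.0738, 0.073]
ee_rot: [0.039, 3.139, -0.0]
force: [1.2, -0.2, 7.4]
width: 0.175
gripper_force: 20.0
```

```bash
python3 n.py m | grep -E "pos|lid|rail|handle"
```

```text
pos [0.5493 0.0738 0.073 ] yaw_y 88.6 turn 0 shift cm [15.09  6.25 -0.7 ] w 0.17 t 32.65
top rail end 91 [674.6 -25.7] [58.5 36. ] 1.7 z 0.0335
scene lid [275. 237.] 127 [646.3  43.5] [34.3 41. ] 58.0 z 0.1028
scene lid [307. 244.] 81 [708.3 100.4] [25.8 29.3] 56.4 z 0.1025
scene lid [287. 250.] 234 [707.   42.1] [48.9 51. ] 64.6 z 0.1033
scene rail end 145 [673.7 -25.2] [41.5 63. ] 88.2 z 0.0332
```

Call:
play_rows(increments="0 0 0 0 -1;0 0 0 0 -1;0 0 0 0 -1;0 0 0 0 -1;0 0 0 0 -1")

```text
clock: 33.17
position: [0.5491, 0.0739, 0.073]
ee_rot: [0.039, 3.139, -0.0]
force: [1.3, -0.6, 7.9]
width: 0.166
gripper_force: 20.0
```

Call:
play_rows(increments="0 0 0 0 -1;0 0 0 0 -1;0 0 0 0 -1;0 0 0 0 -1;0 0 0 0 -1")

```text
clock: 33.58
position: [0.5492, 0.0739, 0.073]
ee_rot: [0.039, 3.139, -0.0]
force: [1.9, -0.7, 7.8]
width: 0.169
gripper_force: 20.0
```

Call:
play_rows(increments="0 0 0 0 -1;0 0 0 0 -1;0 0 0 0 -1;0.3 0 0 0 -1;0.7 0 0 0 -1")

```text
clock: 34.0
position: [0.54, 0.074, 0.073]
ee_rot: [0.04, 3.138, 0.0]
force: [2.1, -0.0, 8.7]
width: 0.173
gripper_force: 20.0
```

Call:
play_rows(increments="1.1 0 0 0 -1;1.4 0 0 0 -1;1.5 0 0 0 -1;1.5 0 0 0 -1;1.3 0 0 0 -1")

```text
clock: 34.42
position: [0.4705, 0.0757, 0.0729]
ee_rot: [0.039, 3.139, -0.001]
force: [2.8, -1.2, 8.0]
width: 0.174
gripper_force: 20.0
```

Call:
play_rows(increments="1 0 0 0 -1;0.7 0 0 0 -1;0.4 0 0 0 -1;0.2 0 0 0 -1;0 0 0 0 -1")

```text
clock: 34.83
position: [0.4474, 0.0763, 0.0729]
ee_rot: [0.038, 3.14, -0.001]
force: [-1.8, -0.6, 12.0]
width: 0.177
gripper_force: 20.0
```

Call:
play_rows(increments="0.2 0 0 0 -1;0.2 0 0 0 -1;0.2 0 0 0 -1;0 0 0 0 -1")

```text
clock: 35.17
position: [0.4418, 0.0764, 0.0729]
ee_rot: [0.039, 3.139, -0.001]
force: [-0.4, -0.9, 11.7]
width: 0.171
gripper_force: 20.0
```

```bash
python3 n.py o | grep -E "pos|lid|rail|handle"; python3 -c "
from h import *;print(arm.observe()['force'])"
```

```text
pos [0.4418 0.0764 0.0729] yaw_y 88.6 turn 0 shift cm [ 4.34  6.25 -0.71] w 0.17 t 35.17
top lid [257. 161.] 274 [594.6  46.8] [48.2 50. ] 0.7 z 0.1048
top lid [236. 160.] 105 [597.5 105.2] [30.8 28. ] 0.5 z 0.1049
top lid [232. 180.] 85 [540.  112.2] [27.4 36.5] 82.4 z 0.1047
top lid [258. 180.] 122 [543.5  44. ] [39.7 26.7] 51.7 z 0.1045
top rail end 136 [563.3 -23.9] [32.8 68.6] 89.7 z 0.0335
scene lid [278. 210.] 48 [545.6 117.7] [19.9 38.4] 58.9 z 0.1029
scene lid [256. 215.] 118 [539.4  46.2] [39. 43.] 12.0 z 0.1033
scene lid [285. 221.] 82 [600.1 101.7] [29.5 30. ] 21.3 z 0.1024
scene lid [266. 226.] 205 [597.4  42.5] [51.6 51.1] 32.2 z 0.1033
scene handle 178 [452.1  80.3] [28.1 35.8] 34.6 z 0.0946
scene rail end 108 [566.4 -24.5] [38.1 59.4] 88.4 z 0.033
[-0.50866898 -1.81986389 12.53776775]
```

Call:
play_rows(increments="0.25 0 0 0 -1;0.25 0 0 0 -1;0.25 0 0 0 -1")

```text
clock: 35.52
position: [0.4372, 0.0768, 0.0731]
ee_rot: [0.04, 3.135, 0.002]
force: [20.5, -1.4, -11.5]
width: 0.173
gripper_force: 20.0
```

Call:
play_rows(increments="0.2 0 0 0 -1;0.2 0 0 0 -1;0 0 0 0 -1")

```text
clock: 35.77
position: [0.436, 0.0769, 0.0734]
ee_rot: [0.042, 3.131, 0.004]
force: [22.8, -1.9, -11.1]
width: 0.171
gripper_force: 20.0
```

```bash
python3 n.py q | grep -E "pos|lid|rail|handle"; python3 -c "
from h import *;print(arm.observe()['force'])"
```

```text
pos [0.436  0.0769 0.0734] yaw_y 88.5 turn 0 shift cm [ 3.77  6.21 -0.66] w 0.17 t 35.77
top lid [257. 163.] 279 [589.   46.9] [48.6 50. ] 0.0 z 0.1048
top lid [236. 162.] 103 [593.3 105.3] [28.6 28.1] 1.9 z 0.1051
top lid [233. 181.] 127 [534.9 106.9] [36.8 37.6] 85.1 z 0.1048
top lid [257. 183.] 153 [536.2  46. ] [39.5 33.9] 54.2 z 0.1048
top rail end 139 [561.  -22.2] [33.7 63.7] 86.4 z 0.0338
scene lid [277. 209.] 54 [542.2 116.1] [21.8 42.9] 55.0 z 0.103
scene lid [262. 221.] 324 [566.6  45.6] [105.8  51.6] 0.1 z 0.1031
scene lid [284. 220.] 84 [596.3 100.9] [31.3 29.6] 10.2 z 0.1025
scene handle 181 [446.3  81. ] [26.8 39.1] 31.0 z 0.0962
scene rail end 105 [562.3 -24.2] [62.8 38. ] 0.1 z 0.033
[ 21.23785453  -1.57779459 -12.06014061]
```

Call:
play_rows(increments="-0.3 0 0 0 -1;-0.2 0 0 0 -1;0 0 0 0 0.2;0 0 0 0 0.2;0 0 0 0 0.2")

```text
clock: 36.28
position: [0.4341, 0.0766, 0.0719]
ee_rot: [-0.039, -3.141, 0.001]
force: [0.4, -0.1, 0.5]
width: 0.34
gripper_force: 0.0
```

Call:
play_rows(increments="0 0 0 0 0.2;0 0 0 0 0.2;0.5 0 -1 0 0.2;1 0 -3 0 0.2;2 0 -3 0 0.2")

```text
clock: 36.7
position: [0.3993, 0.0786, 0.1428]
ee_rot: [-0.038, -3.139, -0.002]
force: [0.9, -0.6, 1.5]
width: 0.593
gripper_force: 0.0
```

Call:
play_rows(increments="3 0 -2 0 0.2;3 0 0 0 0.2;0 0 0 0 0.2;0 0 0 0 0.2")

```text
clock: 37.03
position: [0.3382, 0.0789, 0.1626]
ee_rot: [0.037, 3.14, -0.005]
force: [0.2, -0.1, -0.3]
width: 0.6
gripper_force: 0.0
```

```bash
python3 n.py r
```

```text
pos [0.3382 0.0789 0.1626] yaw_y 88.6 turn 0 shift cm [-6.03  6.25  8.26] w 0.6 t 37.03
top lid [257. 163.] 279 [591.2  46.4] [49.  51.1] 10.7 z 0.1048
top lid [236. 162.] 107 [594.9 105.2] [31.7 28.2] 0.8 z 0.1043
top lid [235. 182.] 190 [535.7 107. ] [38.6 36.9] 89.2 z 0.1045
top lid [256. 183.] 176 [534.7  49.1] [39.5 38.7] 1.1 z 0.1047
top rack+lips 1264 [542.4  76.5] [142.  180.3] 88.8 z 0.0802
top fin 55 [563.5  76.5] [30.9 10.5] 0.2 z 0.1551
top handle 79 [442.1  78.8] [14.8 39.6] 85.5 z 0.0988
top rail end 156 [559.  -22.6] [35.3 66. ] 89.6 z 0.0331
scene lid [277. 209.] 55 [541.2 117. ] [20.  42.8] 59.0 z 0.1026
scene lid [256. 214.] 119 [536.2  46. ] [39.8 40.9] 66.9 z 0.103
scene lid [284. 220.] 85 [596.9 101.5] [28.7 28.9] 14.3 z 0.1027
scene lid [266. 225.] 198 [593.   44.5] [52.5 54.7] 0.8 z 0.1029
scene rack+lips 976 [543.5  72.5] [140.7 186.6] 89.4 z 0.0786
scene fin 85 [629.6  84. ] [165.7  15.6] 8.3 z 0.1521
scene handle 90 [448.3  75.1] [35.7 16.9] 0.5 z 0.0889
scene rail end 107 [560.3 -25. ] [59.5 38.9] 1.1 z 0.033
```

```bash
python3 -c "
from h import *;print(job.sign_off())"
```

```text
the job is handed in; nothing more can be done
None
```

I handed the job in at about 37 s with every step carried out; the cell gave no verdict. The rack is seated, the large, medium and small lids were each held for about a second within about 2 mm of the pointer (camera estimate), the cross slide is drawn out to its stop, all four cups are in, and the gripper is clear.

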